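Load the panel dryer and start its timer

ROBOT

A 7-joint arm with a two-finger parallel gripper is mounted at the origin on the work surface. World frame = base frame: x ahead of the robot, y to its left, z up, the work surface at z = 0. Lengths are in m, angles in rad, forces in N, time in s.
With the tool pointing down it reaches from about 0.4 to 0.85 m from the base axis. Payload 10.4 kg.
Tool frame: the origin (TCP) lies between the finger pads; the fingertips stand manip.finger_overhang ahead of it and the grasp point (between the pads) lies 11 mm behind it (manip.finger_overhang is the distance from the TCP to the fingertips, in m); x points along the fingers, z is the direction in which the jaws open and shut, and the axes are right-handed (so a half turn about x gives the same grasp; the last joint's range is limited). The gripper opens to 85 mm and grips with 20 to 120 N. Pads are 22 mm wide; open, the fingers measure 114 mm over their backs; the gripper's body (76 mm by 85 mm) begins 54 mm behind the grasp point. The pads swing forward as they close: fully open they stand 13 mm farther back than shut.
Start: joints at [-1.227, 0.332, -0.065, 1.46, 0.022, 1.35, -0.088], TCP at [0.224, 0.583, 0.239] pointing down, gripper open.
Joint ranges: [-2.6, 2.6], [-0.5, 2.12], [-1.47, 1.34], [0.16, 2.42], [-1.27, 4.41], [0.06, 2.06], [-2.6, 2.6]. Speed limits (rad/s): [2.22, 2.22, 2.79, 2.79, 3.14, 3.14, 3.14].

INTERFACE

Orientations are given as a unit quaternion [x, y, z, w].
In Python, from workcell import get_obs, camera, workorder, manip gives the robot as it stands. The module is installed in compiled form; this text tells all that it offers.
- The arm moves only by the tool play_rows, never from a script. Its argument "increments" is text: rows parted by semicolons, each of 4 numbers parted by spaces: the shift along the tool's x, y, z in m, then the turn about the tool's x in rad. A call has 1 to 20 rows; each row shifts and turns the pose as measured when the row begins, along the tool's axes as they then stand; what a row does not reach is not made up. A row lasts 1/10 s, in which the tool goes at most 50 mm and 8.59 degrees, less where a joint would pass 70% of its speed; a pose out of reach is approached as far as the arm can. A call is refused whole if a number of a shift passes 0.05 or a number of a turn 0.15, either way. A call with a gripper value outside its range is refused whole. "hand" is the gripper command: -1 is fully open, 1 is shut, values between are in proportion, set as the call begins (left out, the last holds). The fingers move at their own pace and stop on an object; "squeeze" is the grip in N (left out, the last holds). Time passes only in rows, so rows that do not move let the fingers close. It gives the time, the measured TCP pose, the force and the opening at its end, in the units of the state.
- get_obs(): the state, without advancing time (a new reading comes with each control period).
- camera(name): name is "scene" or "top" or "wrist"; returns a dict with "img" (420x560x3 uint8, blue, green, red), "fov_y" (degrees; the focal length in pixels is half the picture's height over the tangent of half this angle, whatever the lens; pixels are square), "cx", "cy" (the principal point, pixels), "R" (3x3) and "t" (3): a world point X has camera coordinates R X + t; the wrist camera has in their place "tool_from_camera" (4x4, takes a point from camera to tool coordinates, whose origin is the TCP and whose axes are the tool frame's). Camera axes: x right, y down, z forward; pixel columns grow to the right and rows downward; lengths in m; the calibration is good to about 2 mm. A picture is of the moment at which its call begins: read the wrist's pose just before it. There is no depth.
- workorder.hand_in(): hands the job in, once; it reports no verdict.
The state is a dict: "clock": time; "joint_pos": joint angles; "joint_velocities": joint speeds; "tau": joint torques, N m; "position": TCP position; "ee_rot": TCP orientation; "ft_force": force on the tool from outside, world axes, zero at the start; "torque": the same for the moment, N m; "grip_width": opening from 0.0 (shut) to 1.0 (fully open).
Only numpy, scipy, OpenCV 4.12 (cv2) and the standard library are available. Lean on these libraries where they do the work, as an engineer would, in place of code of your own. Each camera call takes 0.05 s, during which the arm holds its last target.

TASK

Slide the rinsed metal test panels up out of the blue draining rack and stand them in the warm-air dryer, the long panels in the row of black slots and the short ones in the row of white slots, one to a slot and each right down to the bottom. When they are all in, set the white hood over them, squarely on the dryer's deck and centred over the two rows, and only then wind the timer key clockwise all the way to its stop. Leave the other things on the bench alone.

Things in the scene. Friction and masses are not known exactly. Their poses are not given: they have to be found in the camera images.
- dryer: fixed grey bench dryer; origin at table height under the midpoint of its two rows; body x -85..85, y -235..115, flat deck 105 high. Each row: three slots at x = -30, 0, +30, 12 wide in x, 68 long in y (panel width lies along dryer y). Ribs between slots have roof-shaped tops that lead a panel in; ridges end 2 below the deck. A panel in its right row stands 45 out of the deck
- long_row (a point): deck height, centre of the row of BLACK slots for the long panels (at y = +50 of the dryer, middle slot). Slot floor 95 below the deck
- short_row (a point): deck height, centre of the row of WHITE slots for the short panels (at y = -50 of the dryer, middle slot). Slot floor 65 below the deck
- timer_grip (a point): on the timer key's vertical axis at the height to grip it, 28 above the deck, at the control end (dryer x = 0, y = -170). The key is an upright black wing 56 long, 12 thick, top 40 above the deck, over a round dial with ticks and a red end mark. Gripper room: the hood's near wall, 60 high, is 70 away
- timer (a joint): turn of the timer key, rad, growing clockwise seen from above, 0 (run down) to 4.2 (stop). At 0 the wing lies along the dryer's x, white mark towards +x. Turning takes 0.09 to 0.15 N m; a spring pushes back lightly and the key stays where it is let go. Takes several grips of up to 1.5 rad
- hood: white plastic dust hood with a black handle, open below, 120 (x) x 200 (y) x 60 high, walls 4, 260 g, loose on the bench. Origin: centre of its open underside. On the deck its origin belongs over the dryer's origin, its y along the dryer's y (either way round); inside height 56
- hood_handle (a point): centre of the hood's black bar handle, 83 above its underside; the bar is 90 long along the hood's y, 20 thick in x and 26 high (70 to 96 above the underside)
- rack: blue draining rack, white dowels, loose, 1.4 kg, 214 (x) x 84 (y). Origin: centre of underside. Panels stand on its floor, 10 above the table, in six gaps at x = -75, -45, -15, 15, 45, 75, each 10 wide, between dowels 20 thick, 60 high; panel width lies along rack y. Side rails 26 high. A panel may lean 0.09 rad in its gap
- long1: bare aluminium test panel, 140 long (tall as it stands in the rack), 60 wide, 6 thick, about 136 g. Origin: middle of its lower edge as it stands; z runs up its length, y across its 60 mm width, x through its thickness. Can be gripped on its two narrow edges, 60 apart, near its top. Absent in some runs
- long2: bare aluminium test panel, 140 long (tall as it stands in the rack), 60 wide, 6 thick, about 136 g. Origin: middle of its lower edge as it stands; z runs up its length, y across its 60 mm width, x through its thickness. Can be gripped on its two narrow edges, 60 apart, near its top. Absent in some runs
- long3: bare aluminium test panel, 140 long (tall as it stands in the rack), 60 wide, 6 thick, about 136 g. Origin: middle of its lower edge as it stands; z runs up its length, y across its 60 mm width, x through its thickness. Can be gripped on its two narrow edges, 60 apart, near its top. Absent in some runs
- short1: bare aluminium test panel, 110 long (tall as it stands in the rack), 60 wide, 6 thick, about 107 g. Origin: middle of its lower edge as it stands; z runs up its length, y across its 60 mm width, x through its thickness. Can be gripped on its two narrow edges, 60 apart, near its top. Absent in some runs
- short2: bare aluminium test panel, 110 long (tall as it stands in the rack), 60 wide, 6 thick, about 107 g. Origin: middle of its lower edge as it stands; z runs up its length, y across its 60 mm width, x through its thickness. Can be gripped on its two narrow edges, 60 apart, near its top. Absent in some runs
- short3: bare aluminium test panel, 110 long (tall as it stands in the rack), 60 wide, 6 thick, about 107 g. Origin: middle of its lower edge as it stands; z runs up its length, y across its 60 mm width, x through its thickness. Can be gripped on its two narrow edges, 60 apart, near its top. Absent in some runs
- calculator: bystander, not part of the job: grey calculator, 150 x 82 x 16 mm, origin at the centre of its underside
- flat_bar: bystander, not part of the job: bare flat aluminium bar, 320 x 26 x 10 mm, origin at the centre of its underside
- square_tube: bystander, not part of the job: upright offcut of steel box section, 40 x 30, 75 high mm, origin at the centre of its underside
- mount_box: bystander, not part of the job: flat black box for specimen mounts, 55 x 85 x 24 mm, origin at the centre of its underside
- bottle: bystander, not part of the job: closed white plastic bottle with red cap, 64 dia., 165 high mm, origin at the centre of its underside
- loupe: bystander, not part of the job: black stand loupe, 44 dia., 42 high mm, origin at the centre of its underside
Not all that is in view belongs to the job. Leave any red or yellow look-alike of the long1 alone.

How it is judged:
By the outcome, as a careful person would: the job done as asked, in the order asked, and still so for the second after the job is handed in, with the robot touching nothing.
Of long1, long2, long3, short1, short2, short3 only 4 to 6 are there at a start; the rules pass over those that are not, and their reading is None.
At some moment in a run one of hood, rack may be knocked a few centimetres aside while the robot is not near it.
It also fails if it takes over 210 s, if anything falls off the work surface, if the arm or the gripper's body presses on something with over 40 N, if the wrist force passes 120 N, or if a joint passes its speed limit or range.

## Working session

There is one attempt and no reset: what is moved stays moved. The work goes in short steps, Python scripts to look and compute and a tool call to move; the robot and the scene stay as the last step left them, time stands still between calls to the robot, and variables do not carry over. Pictures are saved under pics/ and viewed, and the job is handed in when it is done.

Besides the shell and the picture viewer there is one more tool, called after "Request:" by a JSON object that holds its "name" and its "arguments". play_rows: Moves the arm, as the interface text tells. Its arguments: {"type":"object","properties":{"increments":{"type":"string"},"hand":{"type":"number"},"squeeze":{"type":"number"}},"required":["increments"]}

```bash
mkdir -p pics; ls; python3 - <<'E'
from workcell import get_obs, camera, workorder, manip
import cv2
o=get_obs()
for k in o: print(k,o[k])
print(manip.finger_overhang, dir(manip))
for n in ["scene","top","wrist"]:
    c=camera(n); cv2.imwrite(f"pics/{n}0.png",c["img"])
    print(n,{k:(v if k!="img" else v.shape) for k,v in c.items()})
E
```

```text
pics
clock 0.0
joint_pos [-1.22661714  0.33285124 -0.0647033   1.4609824   0.02158488  1.34989223
 -0.08850991]
joint_velocities [-1.72922688e-03 -1.56203032e-06  3.06822233e-04 -5.15586827e-05
 -7.43540926e-05 -4.02174791e-04  1.09110049e-03]
tau [-2.95172595e-04 -6.25454450e+01  4.88828856e-02 -3.91618967e+01
  1.61162083e-02  9.80790763e-03 -1.75216138e-05]
position [0.22399433 0.5830749  0.23850919]
ee_rot [-0.40074042  0.58320306  0.40013406  0.58238651]
ft_force [-0.31497633  0.14776198 -0.49022505]
torque [-0.03177345  0.01558941 -0.03221345]
grip_width 1.000252233855115
0.008 ['MotionError', '__class__', '__delattr__', '__dict__', '__dir__', '__doc__', '__eq__', '__format__', '__ge__', '__getattribute__', '__getstate__', '__gt__', '__hash__', '__init__', '__init_subclass__', '__le__', '__lt__', '__module__', '__ne__', '__new__', '__reduce__', '__reduce_ex__', '__repr__', '__setattr__', '__sizeof__', '__str__', '__subclasshook__', '__weakref__', 'finger_overhang']
scene {'img': (420, 560, 3), 'fov_y': 56.42592716243861, 'cx': 281.10857249993114, 'cy': 213.31443973262375, 'R': 
[... 280 characters left out ...]
'cy': 201.12737344793064, 'R': array([[ 0.00614114, -0.99996745, -0.00523344],
       [-0.98357639, -0.00509623, -0.18042037],
       [ 0.18038783,  0.00625548, -0.98357567]]), 't': array([-0.04762392,  0.56889806,  1.8116966 ])}
wrist {'img': (420, 560, 3), 'fov_y': 59.973024209975065, 'cx': 279.0059100163748, 'cy': 205.66484056606595, 'tool_from_camera': array([[ 2.76682958e-04, -2.77640461e-01,  9.60685015e-01,
        -1.35259867e-01],
       [-2.55075109e-04, -9.60685040e-01, -2.77640395e-01,
         7.18375772e-02],
       [ 9.99999929e-01, -1.68228469e-04, -3.36624350e-04,
        -9.71080085e-04],
       [ 0.00000000e+00,  0.00000000e+00,  0.00000000e+00,
         1.00000000e+00]])}
```

View pics/scene0.png

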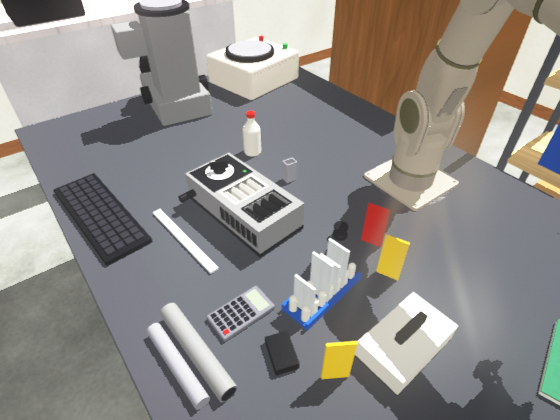

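View pics/top0.png

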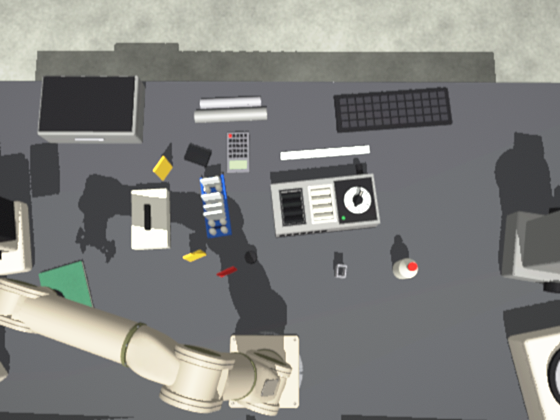

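View pics/wrist0.png

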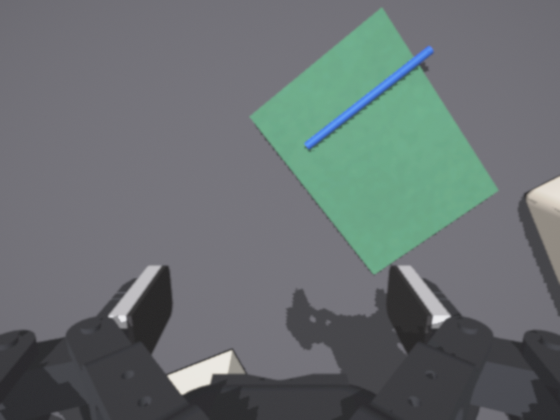

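```bash
cat > h.py <<'E'
from workcell import get_obs, camera
import numpy as np, cv2
from scipy.spatial.transform import Rotation as Rn
def K(c):
    h,w=c["img"].shape[:2]; f=h/2/np.tan(np.radians(c["fov_y"])/2); return f
def cam(name):
    o=get_obs(); c=camera(name); c["f"]=K(c); 
    if name=="wrist":
        T=np.eye(4);T[:3,:3]=Rn.from_quat(o["ee_rot"]).as_matrix();T[:3,3]=o["position"]
        W=T@c["tool_from_camera"]; c["R"]=W[:3,:3].T; c["t"]=-c["R"]@W[:3,3]
    return c
def ray(c,uv,z):
    uv=np.atleast_2d(np.array(uv,float)); d=np.c_[(uv[:,0]-c["cx"])/c["f"],(uv[:,1]-c["cy"])/c["f"],np.ones(len(uv))]@c["R"]
    C=-c["R"].T@c["t"]; s=(z-C[2])/d[:,2]; return C+d*s[:,None]
def proj(c,X):
    X=np.atleast_2d(X)@c["R"].T+c["t"]; return np.c_[X[:,0]/X[:,2]*c["f"]+c["cx"],X[:,1]/X[:,2]*c["f"]+c["cy"]]
def tri(cs,uvs):
    A=[];b=[]
    for c,uv in zip(cs,uvs):
        P=np.c_[c["R"],c["t"]]; x=(uv[0]-c["cx"])/c["f"]; y=(uv[1]-c["cy"])/c["f"]
        for r in (x*P[2]-P[0], y*P[2]-P[1]): A.append(r[:3]); b.append(-r[3])
    return np.linalg.lstsq(np.array(A),np.array(b),rcond=None)[0]
def crop(c,name,x0,y0,x1,y1,s):
    cv2.imwrite(f"pics/{name}.png",cv2.resize(c["img"][y0:y1,x0:x1],None,fx=s,fy=s,interpolation=cv2.INTER_CUBIC))
def tool():
    o=get_obs(); M=Rn.from_quat(o["ee_rot"]).as_matrix(); return np.array(o["position"]),M
def togo(target,yaw=None):
    """shift in tool axes to reach TCP target; turn about tool x so that tool z axis points at heading yaw (mod pi)"""
    p,M=tool(); d=M.T@(np.array(target)-p); r=None
    if yaw is not None:
        v=M.T@np.array([np.cos(yaw),np.sin(yaw),0]); r=np.arctan2(-v[1],v[2]); r=(r+np.pi/2)%np.pi-np.pi/2
    print("pos",p.round(4),"xaxis",M[:,0].round(3),"zhead",round(np.degrees(np.arctan2(M[1,2],M[0,2])),2),"shift",d.round(4),"turn",None if r is None else round(r,4))
E
python3 - <<'E'
from h import *
c=cam("top"); crop(c,"t1",180,120,390,250,3.8)
s=cam("scene"); crop(s,"s1",260,190,480,390,3.5)
togo([.5,0,.3],0)
E
```

```text
pos [0.2241 0.5833 0.239 ] xaxis [-0.    -0.001 -1.   ] zhead 68.99 shift [-0.0607 -0.4667 -0.4456] turn 1.204
```

View pics/t1.png

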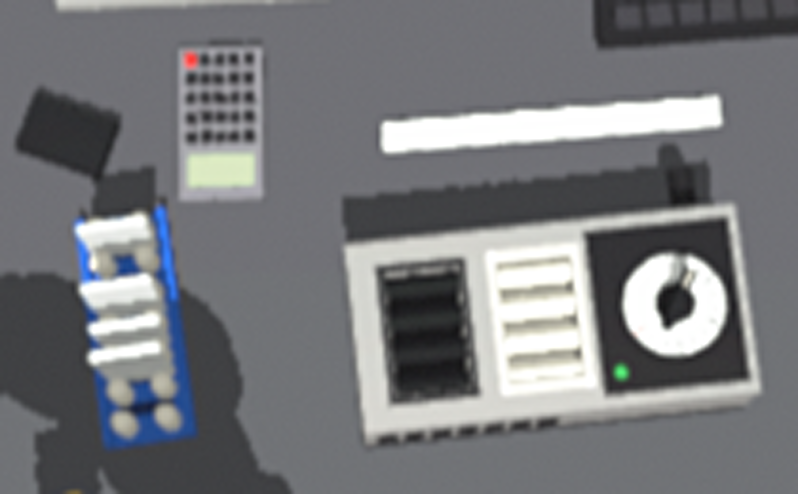

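View pics/s1.png

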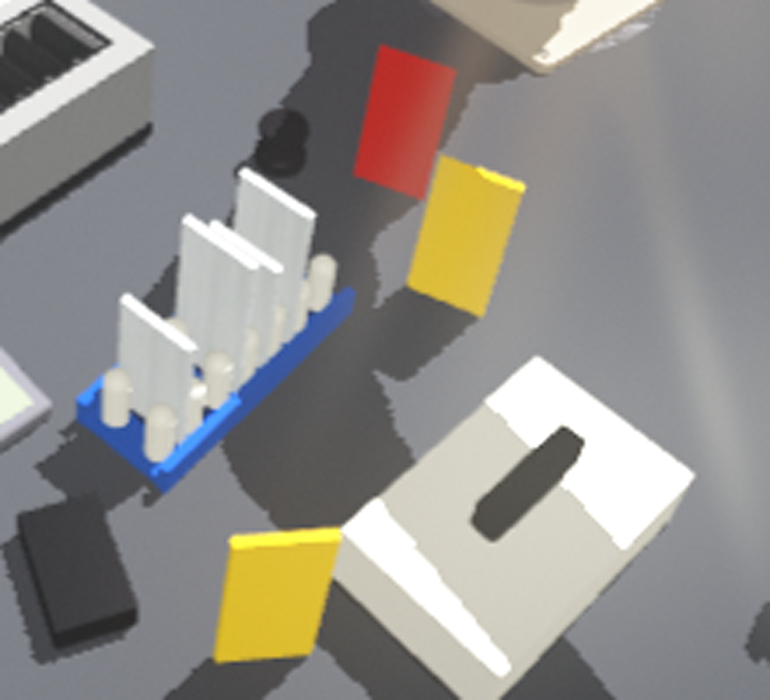

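```bash
python3 - <<'E'
from h import *
c=cam("top"); 
u=lambda L: np.array(L)/3.8+[180,120]
D=ray(c,u([(347,243),(737,205),(760,392),(367,437)]),.105); print("dryer corners",D.round(3))
print(np.linalg.norm(D-np.roll(D,-1,0),axis=1))
print("black",ray(c,u([(378,268),(465,258),(480,392),(392,403)]),.105).round(3))
print("white",ray(c,u([(487,250),(583,243),(598,382),(502,393)]),.105).round(3))
print("timer",ray(c,u([(675,305)]),.11))
Rk=ray(c,u([(80,212),(163,200),(197,435),(107,447)]),.02); print("rack",Rk.round(3),np.linalg.norm(Rk-np.roll(Rk,-1,0),axis=1))
im=c["img"]; g=cv2.cvtColor(im,cv2.COLOR_BGR2HSV)
H=np.array([(132,190),(169,188),(170,248),(132,249)]);HH=ray(c,H,.06);print("hood",HH.round(3),np.linalg.norm(HH-np.roll(HH,-1,0),axis=1))
s=cam("scene")
us=lambda L: np.array(L)/3.5+[260,190]
# panel tops: scene left/right corners vs top
for z in(.12,.15):
  print(z,"top",ray(c,u([(75,228),(150,217),(82,290),(160,278),(88,328),(158,318),(90,360),(160,348)]),z)[:,:2].round(3).tolist())
  print(z,"scn",ray(s,us([(192,350),(122,297),(258,266),(185,217),(280,272),(210,225),(314,215),(242,172)]),z)[:,:2].round(3).tolist())
E
```

```text
dryer corners [[ 0.618 -0.02   0.105]
 [ 0.655 -0.368  0.105]
 [ 0.486 -0.384  0.105]
 [ 0.445 -0.039  0.105]]
[0.34993131 0.16918295 0.34735233 0.17464903]
black [[ 0.596 -0.048  0.105]
 [ 0.605 -0.125  0.105]
 [ 0.485 -0.138  0.105]
 [ 0.475 -0.061  0.105]]
white [[ 0.613 -0.145  0.105]
 [ 0.619 -0.23   0.105]
 [ 0.494 -0.242  0.105]
 [ 0.484 -0.157  0.105]]
timer [[ 0.56277364 -0.31006884  0.11      ]]
rack [[0.665 0.232 0.02 ]
 [0.677 0.155 0.02 ]
 [0.456 0.118 0.02 ]
 [0.444 0.2   0.02 ]] [0.07841936 0.22431385 0.08314198 0.2231752 ]
hood [[0.604 0.464 0.06 ]
 [0.612 0.336 0.06 ]
 [0.404 0.324 0.06 ]
 [0.4   0.453 0.06 ]] [0.12841187 0.20863073 0.1292544  0.20497829]
0.12 top [[0.627, 0.221], [0.638, 0.155], [0.572, 0.213], [0.583, 0.144], [0.538, 0.206], [0.547, 0.145], [0.509, 0.204], [0.52, 0.143]]
0.12 scn [[0.628, 0.217], [0.637, 0.157], [0.548, 0.191], [0.559, 0.128], [0.539, 0.204], [0.549, 0.144], [0.485, 0.18], [0.498, 0.119]]
0.15 top [[0.621, 0.216], [0.631, 0.151], [0.566, 0.208], [0.577, 0.141], [0.533, 0.202], [0.542, 0.142], [0.505, 0.199], [0.515, 0.139]]
0.15 scn [[0.644, 0.233], [0.653, 0.175], [0.567, 0.208], [0.577, 0.147], [0.559, 0.22], [0.569, 0.163], [0.507, 0.198], [0.519, 0.139]]
```

```bash
python3 - <<'E'
from h import *
togo([.56,.16,.34],np.radians(99))
E
```

```text
pos [0.2241 0.5834 0.2392] xaxis [-0. -0. -1.] zhead 68.99 shift [-0.1008 -0.4654 -0.2748] turn -0.5238
```

Request:
{"name": "play_rows", "arguments": {"increments": "-0.03 0 0 -0.13;-0.03 0 0 -0.13;-0.03 0 0 -0.13;-0.01 0 0 -0.13", "hand": -1}}

```text
clock: 0.75
position: [0.2236, 0.5822, 0.3398]
ee_rot: [0.541, -0.458, -0.54, -0.454]
ft_force: [-0.2, -0.4, 0.5]
grip_width: 1.002
```

```bash
python3 - <<'E'
from h import *
togo([.56,.16,.34],np.radians(99))
E
```

```text
pos [0.2236 0.5822 0.3398] xaxis [-0.002 -0.006 -1.   ] zhead 99.74 shift [ 0.0017 -0.2601 -0.4731] turn 0.0129
```

Request:
{"name": "play_rows", "arguments": {"increments": "0 -0.022 -0.04 0;0 -0.022 -0.04 0;0 -0.022 -0.04 0;0 -0.022 -0.04 0;0 -0.022 -0.04 0;0 -0.022 -0.04 0;0 -0.022 -0.04 0;0 -0.022 -0.04 0;0 -0.022 -0.04 0;0 -0.022 -0.04 0;0 -0.02 -0.035 0;0 0 0 0"}}

```text
clock: 1.95
position: [0.5463, 0.1812, 0.3422]
ee_rot: [0.543, -0.453, -0.543, -0.453]
ft_force: [-0.4, -0.0, 0.3]
grip_width: 1.003
```

```bash
python3 - <<'E'
from h import *
togo([.56,.16,.34],np.radians(99))
c=cam("wrist");cv2.imwrite("pics/w1.png",c["img"])
c=cam("top");cv2.imwrite("pics/t2.png",c["img"])
E
```

```text
pos [0.5463 0.1812 0.3422] xaxis [ 0.    -0.001 -1.   ] zhead 100.29 shift [ 0.0022 -0.0097 -0.0233] turn 0.0226
```

View pics/w1.png

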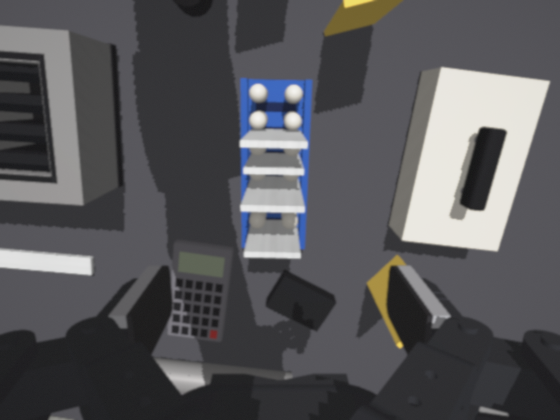

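```bash
python3 - <<'E'
from h import *
im=cv2.imread("pics/w1.png"); cv2.imwrite("pics/w1c.png",cv2.resize(im[70:270,225:330],None,fx=3,fy=3,interpolation=cv2.INTER_CUBIC))
cv2.imwrite("pics/w1c.png",cv2.resize(im[70:270,215:335],None,fx=3,fy=3,interpolation=cv2.INTER_CUBIC))
E
```

```text
(no output)
```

View pics/w1c.png

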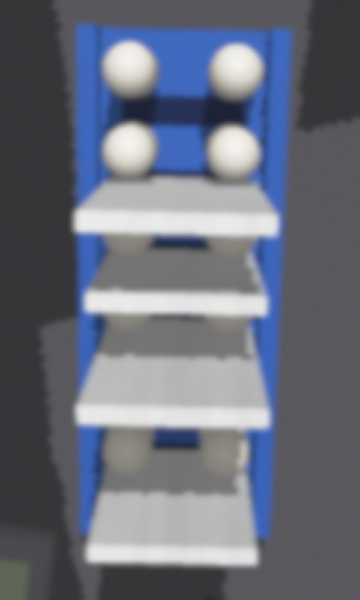

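```bash
cat >> h.py <<'E'
def strip(c,L,z):
    P=ray(c,L,z)[:,:2]; m=P.mean(0); d=P[0]-P[1]; print("ctr",m.round(4),"w",np.linalg.norm(d).round(4),"head",(np.degrees(np.arctan2(d[1],d[0]))%180).round(1)); return m
E
python3 - <<'E'
from h import *
c=cam("wrist"); u=lambda L:np.array(L)/3+[214.7,69.7]
strip(c,u([(74,223),(279,224)]),.15)
strip(c,u([(85,302),(268,303)]),.12)
strip(c,u([(76,415),(270,415)]),.15)
strip(c,u([(87,554),(258,554)]),.12)
# rack dowel tops z=.07 and base rails
print(ray(c,u([(129,68),(235,72),(129,150),(233,153)]),.065).round(3))
# hood top corners (z .06)
print(ray(c,[(436,66),(548,81),(497,250),(403,236)],.06).round(3))
togo([.57,.17,.13],np.radians(99))
E
```

```text
ctr [0.5105 0.1751] w 0.061 head 100.3
ctr [0.5395 0.18  ] w 0.0607 head 100.3
ctr [0.5692 0.1847] w 0.0607 head 100.6
ctr [0.6285 0.1948] w 0.0606 head 100.6
[[0.469 0.149 0.065]
 [0.463 0.187 0.065]
 [0.497 0.154 0.065]
 [0.491 0.192 0.065]]
[[0.407 0.332 0.06 ]
 [0.399 0.457 0.06 ]
 [0.598 0.471 0.06 ]
 [0.601 0.352 0.06 ]]
pos [0.5431 0.1878 0.3422] xaxis [-0.001  0.002 -1.   ] zhead 100.79 shift [ 0.2122 -0.0232 -0.0229] turn 0.0312
```

```bash
python3 - <<'E'
from h import *
for i in range(3):
    togo([.57,.17,.13]); c=cam("wrist")
cv2.imwrite("pics/w2.png",c["img"])
cv2.imwrite("pics/w2c.png",cv2.resize(c["img"][70:270,215:335],None,fx=3,fy=3,interpolation=cv2.INTER_CUBIC))
E
```

```text
pos [0.5431 0.1878 0.3422] xaxis [-0.001  0.002 -1.   ] zhead 100.79 shift [ 0.2122 -0.0232 -0.0229] turn None
pos [0.5427 0.1886 0.3423] xaxis [-0.001  0.002 -1.   ] zhead 100.88 shift [ 0.2122 -0.0234 -0.0239] turn None
pos [0.5426 0.1889 0.3423] xaxis [-0.001  0.002 -1.   ] zhead 100.92 shift [ 0.2123 -0.0235 -0.0242] turn None
```

View pics/w2c.png

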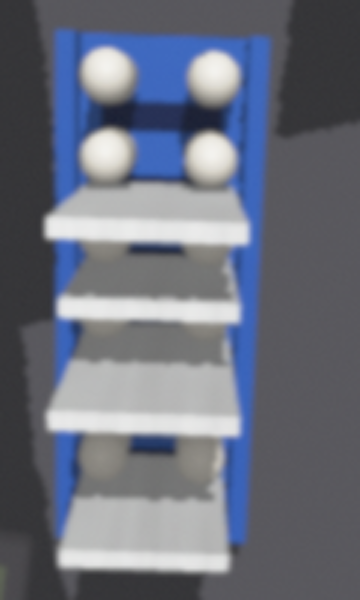

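```bash
python3 - <<'E'
from h import *
c=cam("wrist"); u=lambda L:np.array(L)/3+[214.7,69.7]
strip(c,u([(44,229),(249,231)]),.15)
strip(c,u([(57,307),(241,308)]),.12)
strip(c,u([(47,421),(241,423)]),.15)
strip(c,u([(58,559),(230,561)]),.12)
r=ray(c,u([(107,76),(214,80),(106,156),(211,159)]),.06).round(3);print(r)
c=cam("wrist");
print(ray(c,u([(62,40),(265,42),(240,543)]),.026).round(3))
togo([.57,.17,.13],np.radians(100))
E
```

```text
ctr [0.5129 0.1693] w 0.0611 head 100.3
ctr [0.5417 0.1741] w 0.0611 head 100.6
ctr [0.5719 0.1792] w 0.0608 head 100.3
ctr [0.6315 0.1886] w 0.0611 head 100.1
[[0.472 0.144 0.06 ]
 [0.466 0.182 0.06 ]
 [0.5   0.148 0.06 ]
 [0.494 0.187 0.06 ]]
[[0.462 0.121 0.026]
 [0.448 0.2   0.026]
 [0.657 0.233 0.026]]
pos [0.5427 0.1886 0.3424] xaxis [-0.001  0.002 -1.   ] zhead 100.9 shift [ 0.2124 -0.0233 -0.0238] turn 0.0157
```

```bash
python3 - <<'E'
from h import *
togo([.5719,.1792,.20],np.radians(100.3))
E
```

```text
pos [0.5427 0.1886 0.3424] xaxis [-0.001  0.002 -1.   ] zhead 100.9 shift [ 0.1424 -0.0269 -0.015 ] turn 0.0105
```

Request:
{"name": "play_rows", "arguments": {"increments": "0.02 -0.014 -0.008 0.01;0.03 -0.013 -0.007 0;0.04 0 0 0;0.04 0 0 0;0.012 0 0 0;0 0 0 0;0 0 0 0"}}

```text
clock: 3.05
position: [0.5726, 0.1843, 0.2002]
ee_rot: [0.545, -0.448, -0.545, -0.453]
ft_force: [0.3, 0.3, 1.0]
grip_width: 1.001
```

```bash
python3 - <<'E'
from h import *
togo([.5719,.1792,.127],np.radians(100.3))
c=cam("wrist");cv2.imwrite("pics/w3.png",c["img"])
E
```

```text
pos [0.5726 0.1843 0.2002] xaxis [ 0.005  0.006 -1.   ] zhead 100.77 shift [ 0.0732  0.0021 -0.0053] turn 0.0082
```

View pics/w3.png

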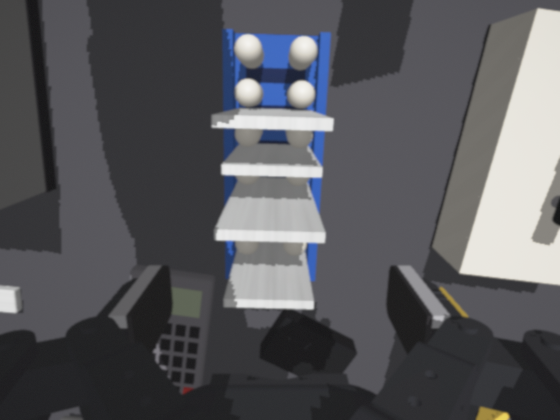

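```bash
python3 - <<'E'
from h import *
c=cam("wrist"); im=c["img"]
cv2.imwrite("pics/w3c.png",cv2.resize(im[90:320,200:345],None,fx=3,fy=3,interpolation=cv2.INTER_CUBIC))
togo([.5719,.1792,.127],np.radians(100.3))
strip(c,[(217.3,235),(324,234.6)],.15)
E
```

```text
pos [0.5731 0.1844 0.2009] xaxis [ 0.006  0.006 -1.   ] zhead 100.77 shift [ 0.0739  0.0027 -0.0053] turn 0.0081
ctr [0.5721 0.1798] w 0.0581 head 100.9
```

View pics/w3c.png

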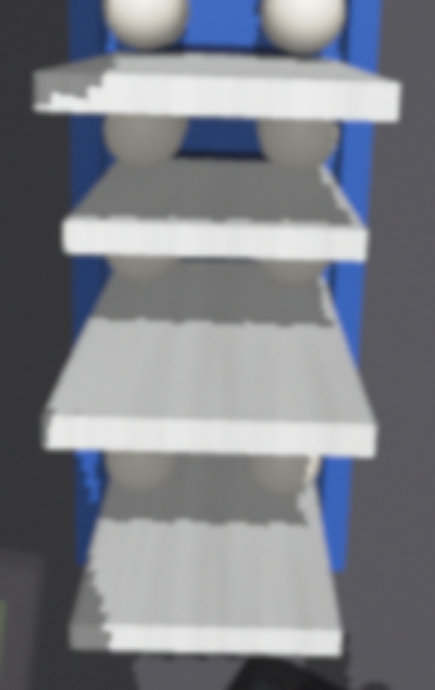

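Request:
{"name": "play_rows", "arguments": {"increments": "0.02 0.002 -0.003 0;0.025 0.001 -0.002 0;0.02 0 0 0;0.008 0 0 0;0 0 0 0"}}

```text
clock: 3.65
position: [0.5768, 0.1817, 0.1355]
ee_rot: [0.547, -0.443, -0.542, -0.459]
ft_force: [-0.4, 0.0, 0.0]
grip_width: 1.003
```

```bash
python3 - <<'E'
from h import *
togo([.5719,.1792,.127],np.radians(100.3))
c=cam("wrist");cv2.imwrite("pics/w4.png",c["img"])
E
```

```text
pos [0.5768 0.1817 0.1355] xaxis [ 0.02   0.013 -1.   ] zhead 100.81 shift [ 0.0084  0.0054 -0.0016] turn 0.0086
```

View pics/w4.png

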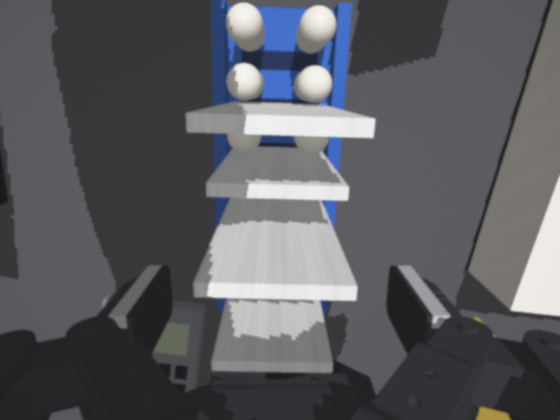

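Request:
{"name": "play_rows", "arguments": {"increments": "0.004 0.003 -0.001 0;0.003 0.002 -0.0006 0;0.0015 0.0005 0 0;0 0 0 0"}}

```text
clock: 4.1
position: [0.5735, 0.1798, 0.1307]
ee_rot: [0.548, -0.441, -0.541, -0.461]
ft_force: [0.1, 0.0, 0.3]
grip_width: 0.999
```

```bash
python3 - <<'E'
from h import *
togo([.5719,.1792,.127],np.radians(100.3))
E
```

```text
pos [0.5735 0.1798 0.1307] xaxis [ 0.026  0.015 -1.   ] zhead 100.82 shift [ 0.0036  0.0018 -0.0003] turn 0.0087
```

Request:
{"name": "play_rows", "arguments": {"increments": "0.003 0.001 0 0;0 0 0 0;0 0 0 0;0 0 0 0;0 0 0 0;0 0 0 0;0 0 0 0;0 0 0 0", "hand": 1, "squeeze": 45}}

```text
clock: 4.9
position: [0.573, 0.1796, 0.1282]
ee_rot: [0.549, -0.44, -0.541, -0.461]
ft_force: [0.4, 0.7, 1.2]
grip_width: 0.687
```

```bash
python3 - <<'E'
from h import *
togo([.5719,.1792,.127],np.radians(100.3)); print(get_obs()["ft_force"])
c=cam("wrist");cv2.imwrite("pics/w5.png",c["img"])
E
```

```text
pos [0.573  0.1796 0.1282] xaxis [ 0.027  0.016 -1.   ] zhead 100.81 shift [ 0.0011  0.0012 -0.0002] turn 0.0086
[0.39554559 0.74061247 1.22265029]
```

View pics/w5.png

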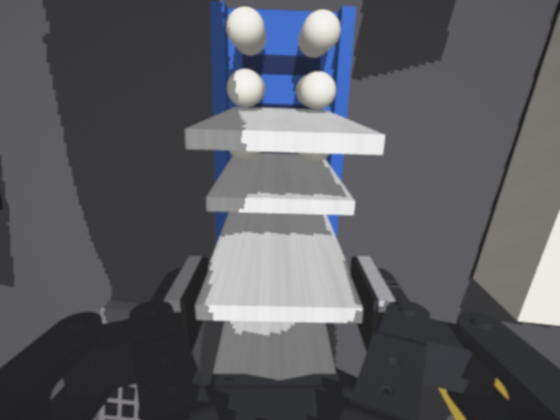

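Request:
{"name": "play_rows", "arguments": {"increments": "-0.01 0 0 0;-0.02 0 0 0;-0.03 0 0 0;-0.03 0 0 0;-0.03 0 0 0;-0.03 0 0 0;-0.02 0 0 0;-0.01 0 0 0;0 0 0 0"}}

```text
clock: 5.85
position: [0.5659, 0.176, 0.3171]
ee_rot: [0.548, -0.442, -0.542, -0.46]
ft_force: [-0.5, 1.0, -1.5]
grip_width: 0.689
```

```bash
python3 - <<'E'
from h import *
t=np.radians(6.1); 
togo([.54,-.095,.31],np.radians(96.1)); print(get_obs()["ft_force"])
c=cam("wrist");cv2.imwrite("pics/w6.png",c["img"])
E
```

```text
pos [0.5659 0.176  0.3171] xaxis [ 0.023  0.014 -1.   ] zhead 100.8 shift [ 0.0027  0.0764 -0.2614] turn 0.0818
[-0.49498697  1.04630409 -1.48162964]
```

View pics/w6.png

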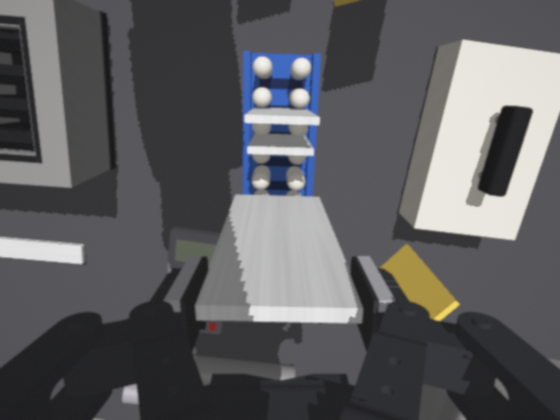

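Request:
{"name": "play_rows", "arguments": {"increments": "0 0.005 -0.02 0.02;0 0.008 -0.03 0.03;0 0.012 -0.04 0.03;0 0.012 -0.04 0;0 0.012 -0.04 0;0 0.012 -0.04 0;0 0.008 -0.028 0;0 0.003 -0.01 0;0 0 0 0;0 0 0 0"}}

```text
clock: 6.9
position: [0.5128, -0.103, 0.3009]
ee_rot: [-0.52, 0.474, 0.522, 0.483]
ft_force: [-0.3, 0.8, -1.6]
grip_width: 0.688
```

```bash
python3 - <<'E'
from h import *
togo([.54,-.095,.31],np.radians(96.3)); 
c=cam("wrist");togo([.54,-.095,.31],np.radians(96.3)); cv2.imwrite("pics/w7.png",c["img"])
c=cam("top");cv2.imwrite("pics/t7.png",c["img"][130:260,180:390])
E
```

```text
pos [ 0.5128 -0.103   0.3009] xaxis [ 0.006  0.011 -1.   ] zhead 94.83 shift [-0.0089 -0.0278  0.0058] turn -0.0256
pos [ 0.5129 -0.1028  0.3009] xaxis [ 0.006  0.011 -1.   ] zhead 94.87 shift [-0.0089 -0.0277  0.0056] turn -0.0251
```

View pics/w7.png

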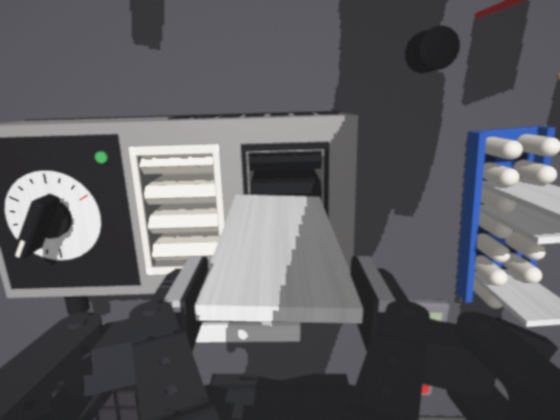

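```bash
python3 - <<'E'
from h import *
im=cv2.imread("pics/w7.png")
cv2.imwrite("pics/w7c.png",cv2.resize(im[100:300,120:370],None,fx=3.2,fy=3.2,interpolation=cv2.INTER_CUBIC)[:600,:800])
E
```

```text
(no output)
```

View pics/w7c.png

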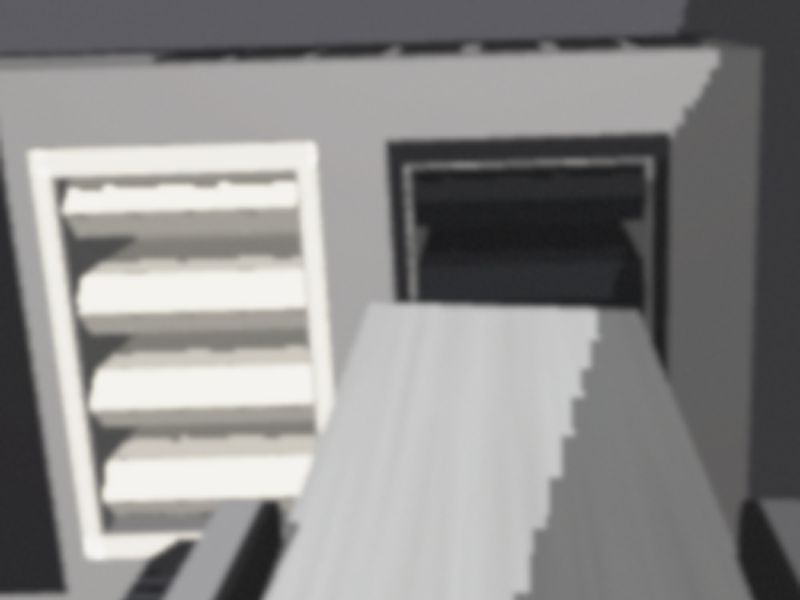

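```bash
python3 - <<'E'
from h import *
c=cam("wrist"); u=lambda L:np.array(L)/3.2+[119.8,99.8]
def hd(a,b): d=b-a; return np.degrees(np.arctan2(d[1],d[0])).round(2),np.linalg.norm(d).round(4)
P=ray(c,u([(28,152),(317,143),(87,558),(388,145),(668,135),(405,160),(652,152)]),.105)[:,:2]; print(P.round(4))
print("wtop",hd(P[0],P[1]),"wleft",hd(P[0],P[2]),"btop",hd(P[3],P[4]),"all",hd(P[0],P[4]),"blk inner",hd(P[5],P[6]))
wc=(P[1]+P[2])/2; print("white ctr",wc)
E=ray(c,u([(0,58),(762,44)]),.105)[:,:2]; print(E.round(4),hd(E[0],E[1]))
# timer
print(ray(c,[(49,217)],.105))
# panel edges in tool frame
p,M=tool()
E
```

```text
[[ 0.4946 -0.2382]
 [ 0.4852 -0.1573]
 [ 0.6201 -0.2238]
 [ 0.484  -0.1374]
 [ 0.4746 -0.0589]
 [ 0.4879 -0.1323]
 [ 0.4797 -0.0629]]
wtop (np.float64(96.63), np.float64(0.0814)) wleft (np.float64(6.55), np.float64(0.1264)) btop (np.float64(96.89), np.float64(0.079)) all (np.float64(96.37), np.float64(0.1804)) blk inner (np.float64(96.7), np.float64(0.07))
white ctr [ 0.55265726 -0.19053284]
[[ 0.4693 -0.245 ]
 [ 0.4476 -0.0361]] (np.float64(95.93), np.float64(0.21))
[[ 0.5673291  -0.31523875  0.105     ]]
```

```bash
cat >> h.py <<'E'
def intool(c,uv,x):
    T=c["tool_from_camera"]; d=T[:3,:3]@np.array([(uv[0]-c["cx"])/c["f"],(uv[1]-c["cy"])/c["f"],1]); o=T[:3,3]; return o+d*(x-o[0])/d[0]
E
python3 - <<'E'
from h import *
c=cam("wrist")
# image: print edges
for n,uv,x in [("botL",(235,195.5),.118),("botR",(320,196.5),.118),("topL",(203,303),-.022),("topR",(356,303),-.022),("topL2",(204,313),-.022),("topR2",(354,314),-.022)]: print(n,intool(c,uv,x).round(4))
togo([.5414,-.0912,.30],np.radians(96.5))
E
```

```text
botL [ 0.118   0.0066 -0.032 ]
botR [0.118  0.0058 0.0291]
topL [-0.022   0.0038 -0.027 ]
topR [-0.022   0.0038  0.0267]
topL2 [-0.022  -0.0002 -0.0269]
topR2 [-0.022  -0.0006  0.0263]
pos [ 0.5136 -0.1016  0.3012] xaxis [ 0.006  0.011 -1.   ] zhead 95.02 shift [ 0.0015 -0.0286  0.0079] turn -0.0259
```

Request:
{"name": "play_rows", "arguments": {"increments": "0 -0.012 0.004 -0.015;0 -0.012 0.004 -0.012;0 -0.006 0 0;0 0 0 0;0 0 0 0"}}

```text
clock: 7.6
position: [0.5468, -0.0858, 0.3008]
ee_rot: [-0.529, 0.464, 0.531, 0.472]
ft_force: [-0.0, -0.4, -1.5]
grip_width: 0.688
```

```bash
python3 - <<'E'
from h import *
c=cam("wrist");c=cam("wrist");togo([.543,-.0912,.24],np.radians(96.5)); cv2.imwrite("pics/w8.png",c["img"])
E
```

```text
pos [ 0.5465 -0.086   0.3009] xaxis [ 0.006  0.011 -1.   ] zhead 97.04 shift [ 0.0609  0.0045 -0.0053] turn 0.0094
```

View pics/w8.png

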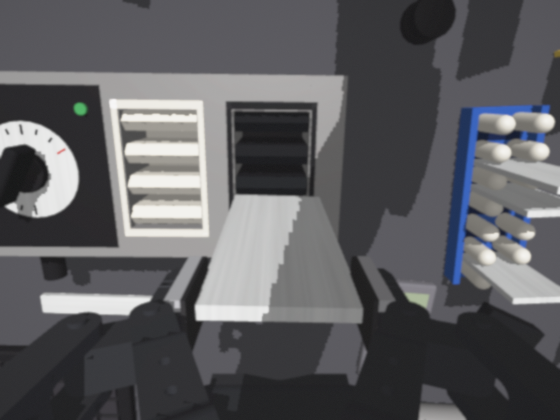

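Request:
{"name": "play_rows", "arguments": {"increments": "0.02 0.003 -0.003 0.009;0.02 0.002 -0.002 0;0.015 0 0 0;0.005 0 0 0;0 0 0 0"}}

```text
clock: 8.2
position: [0.5417, -0.0925, 0.2404]
ee_rot: [-0.527, 0.466, 0.527, 0.476]
ft_force: [0.5, -0.0, -1.2]
grip_width: 0.685
```

```bash
python3 - <<'E'
from h import *
c=cam("wrist");c=cam("wrist");togo([.543,-.0912,.24],np.radians(96.5)); cv2.imwrite("pics/w9.png",c["img"])
E
```

```text
pos [ 0.5422 -0.0925  0.2413] xaxis [ 0.01   0.011 -1.   ] zhead 96.38 shift [ 0.0013 -0.0009  0.0012] turn -0.0022
```

View pics/w9.png

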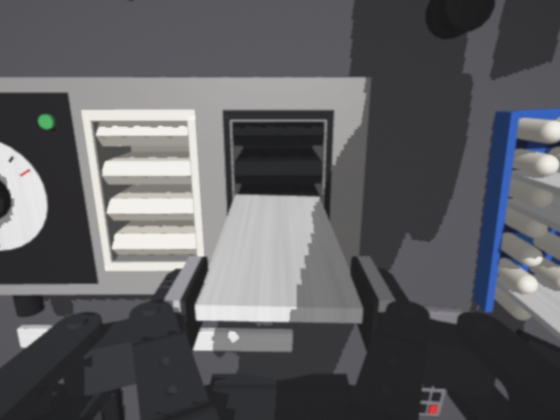

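```bash
python3 - <<'E'
from h import *
c=cam("wrist"); im=c["img"]
cv2.imwrite("pics/w9c.png",cv2.resize(im[95:215,200:350],None,fx=5,fy=5,interpolation=cv2.INTER_CUBIC))
E
```

```text
(no output)
```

View pics/w9c.png

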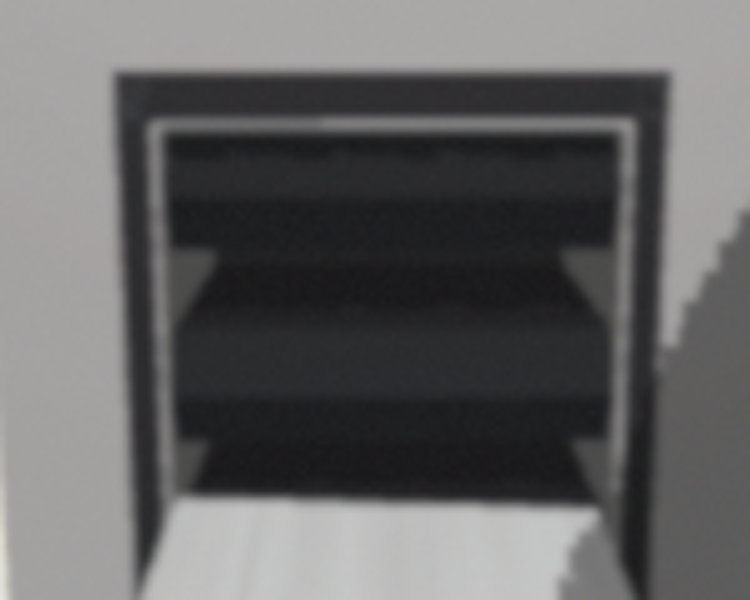

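Request:
{"name": "play_rows", "arguments": {"increments": "0.01 -0.001 0.001 0;0.012 0 0 0;0.012 0 0 0;0.012 0 0 0;0.005 0 0 0;0 0 0 0"}}

```text
clock: 8.95
position: [0.5441, -0.0905, 0.1866]
ee_rot: [0.527, -0.466, -0.527, -0.477]
ft_force: [0.1, -0.2, -0.9]
grip_width: 0.686
```

```bash
python3 - <<'E'
from h import *
c=cam("wrist");togo([.5425,-.0912,.13],np.radians(96.5)); cv2.imwrite("pics/w10.png",c["img"])
E
```

```text
pos [ 0.5442 -0.0905  0.187 ] xaxis [ 0.011  0.011 -1.   ] zhead 96.4 shift [ 0.057   0.0024 -0.001 ] turn -0.0018
```

View pics/w10.png

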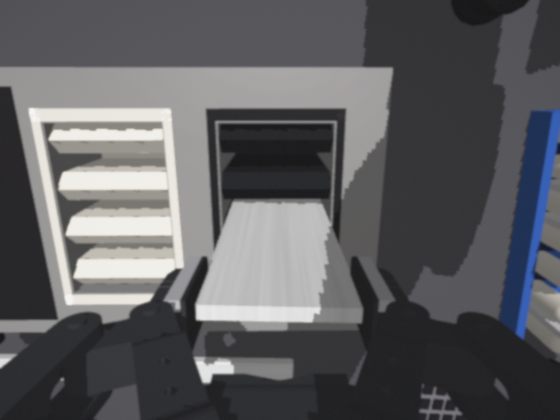

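Request:
{"name": "play_rows", "arguments": {"increments": "0.012 0.001 0 0;0.012 0.001 0 0;0.012 0 0 0;0.008 0 0 0;0.006 0 0 0;0.004 0 0 0;0 0 0 0"}}

```text
clock: 9.7
position: [0.543, -0.0901, 0.1284]
ee_rot: [0.528, -0.466, -0.527, -0.477]
ft_force: [-0.4, 0.2, -1.4]
grip_width: 0.688
```

```bash
python3 - <<'E'
from h import *
togo([.5425,-.0912,.128],np.radians(96.5)); print(get_obs()["ft_force"])
E
```

```text
pos [ 0.543  -0.0901  0.1284] xaxis [ 0.012  0.011 -1.   ] zhead 96.4 shift [ 0.0004  0.0006 -0.001 ] turn -0.0018
[-0.40944858  0.20857319 -1.37709722]
```

Near the floor; press a touch to sense contact, then release.

Request:
{"name": "play_rows", "arguments": {"increments": "0.002 0 0 0;0.002 0 0 0;0.002 0 0 0;0 0 0 0"}}

```text
clock: 10.1
position: [0.5436, -0.0902, 0.1287]
ee_rot: [0.528, -0.464, -0.527, -0.478]
ft_force: [-2.4, 0.2, -2.9]
grip_width: 0.688
```

Request:
{"name": "play_rows", "arguments": {"increments": "0 0 0 0;0 0 0 0;0 0 0 0;0 0 0 0;-0.01 0 0 0;-0.02 0 0 0;-0.03 0 0 0;-0.03 0 0 0;-0.03 0 0 0;-0.02 0 0 0;0 0 0 0;0 0 0 0", "hand": -1}}

```text
clock: 11.3
position: [0.5424, -0.0928, 0.2798]
ee_rot: [0.529, -0.463, -0.525, -0.479]
ft_force: [0.0, -0.0, -0.8]
grip_width: 0.999
```

```bash
python3 - <<'E'
from h import *
c=cam("wrist");togo([.513,.1693,.26],np.radians(100.3)); cv2.imwrite("pics/w11.png",c["img"])
E
```

```text
pos [ 0.5424 -0.0929  0.2798] xaxis [ 0.02   0.013 -1.   ] zhead 96.39 shift [0.0225 0.0005 0.2636] turn -0.0684
```

View pics/w11.png

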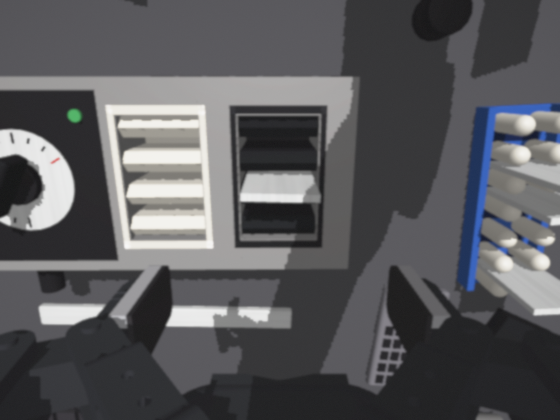

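Request:
{"name": "play_rows", "arguments": {"increments": "0 0 0.02 -0.02;0 0 0.035 -0.03;0 0 0.045 -0.02;0 0 0.045 0;0 0 0.045 0;0 0 0.04 0;0 0 0.025 0;0 0 0.01 0;0 0 0 0;0 0 0 0"}}

```text
clock: 12.35
position: [0.4893, 0.182, 0.2732]
ee_rot: [0.545, -0.447, -0.545, -0.453]
ft_force: [0.4, 0.6, 0.6]
grip_width: 1.003
```

```bash
python3 - <<'E'
from h import *
c=cam("wrist");togo([.513,.1693,.20],np.radians(100.3)); cv2.imwrite("pics/w12.png",cv2.resize(c["img"][60:300,160:360],None,fx=2.5,fy=2.5,interpolation=cv2.INTER_CUBIC))
E
```

```text
pos [0.4894 0.1817 0.2732] xaxis [ 0.006  0.007 -1.   ] zhead 100.9 shift [ 0.0733 -0.0202 -0.0171] turn 0.0104
```

View pics/w12.png

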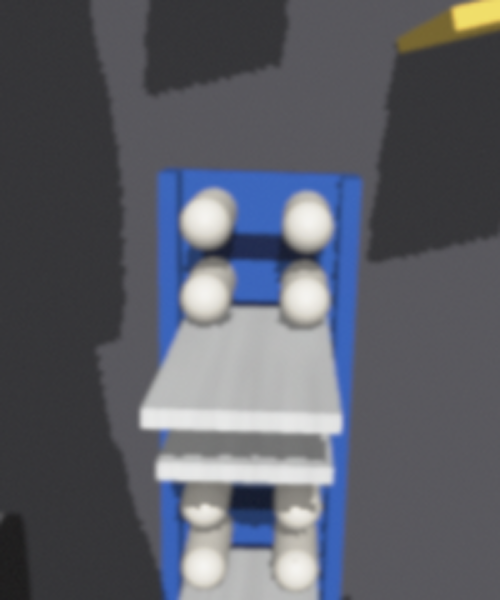

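```bash
python3 - <<'E'
from h import *
c=cam("wrist"); u=lambda L:np.array(L)/2.5+[159.8,59.8]
m=strip(c,u([(140,419),(342,423)]),.15); m2=strip(c,u([(156,469),(333,475)]),.12)
togo([*m,.19],np.radians(100.6))
E
```

```text
ctr [0.5133 0.1694] w 0.0608 head 99.6
ctr [0.5425 0.174 ] w 0.0605 head 98.6
pos [0.4896 0.1814 0.2734] xaxis [ 0.007  0.007 -1.   ] zhead 100.85 shift [ 0.0835 -0.0203 -0.0167] turn 0.0043
```

Request:
{"name": "play_rows", "arguments": {"increments": "0.01 -0.01 -0.009 0;0.025 -0.009 -0.007 0.006;0.03 -0.001 -0.001 0;0.015 0 0 0;0.005 0 0 0;0 0 0 0;0 0 0 0"}}

```text
clock: 13.15
position: [0.5201, 0.157, 0.1839]
ee_rot: [0.542, -0.452, -0.539, -0.46]
ft_force: [0.6, -0.3, 0.8]
grip_width: 0.999
```

```bash
python3 - <<'E'
from h import *
togo([.5133,.1694,.127],np.radians(100.4))
E
```

```text
pos [0.5201 0.157  0.1839] xaxis [ 0.01   0.005 -1.   ] zhead 99.69 shift [0.0569 0.0052 0.0131] turn -0.0123
```

Request:
{"name": "play_rows", "arguments": {"increments": "0 0.004 0.008 -0.01;0 0.001 0.003 0;0 0 0 0;0 0 0 0"}}

```text
clock: 13.55
position: [0.5138, 0.1686, 0.1865]
ee_rot: [0.545, -0.448, -0.541, -0.458]
ft_force: [-0.6, 0.2, 0.6]
grip_width: 0.999
```

```bash
python3 - <<'E'
from h import *
c=cam("wrist");togo([.5133,.1694,.127],np.radians(100.4))
E
```

```text
pos [0.5139 0.1686 0.1866] xaxis [ 0.014  0.007 -1.   ] zhead 100.36 shift [0.0596 0.0013 0.0006] turn -0.0008
```

Request:
{"name": "play_rows", "arguments": {"increments": "0.015 0.001 0 0;0.02 0 0 0;0.015 0.001 0 0;0.008 0 0 0;0.002 0 0 0;0 0 0 0"}}

```text
clock: 14.2
position: [0.5141, 0.1691, 0.1265]
ee_rot: [0.546, -0.446, -0.54, -0.459]
ft_force: [0.0, -0.5, -0.3]
grip_width: 0.998
```

```bash
python3 - <<'E'
from h import *
c=cam("wrist");togo([.5133,.1694,.127],np.radians(100.4))
cv2.imwrite("pics/w13.png",c["img"])
E
```

```text
pos [0.5142 0.1692 0.1268] xaxis [ 0.018  0.009 -1.   ] zhead 100.37 shift [-0.0002  0.0009  0.0004] turn -0.0007
```

View pics/w13.png

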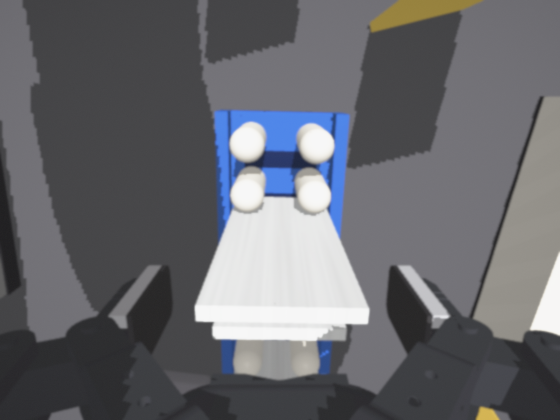

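Request:
{"name": "play_rows", "arguments": {"increments": "0 0 0 0;0 0 0 0;0 0 0 0;0 0 0 0;0 0 0 0;0 0 0 0;-0.01 0 0 0;-0.02 0 0 0;-0.03 0 0 0;-0.03 0 0 0;-0.03 0 0 0;-0.03 0 0 0;-0.02 0 0 0;-0.01 0 0 0;0 0 0 0", "hand": 1}}

```text
clock: 15.75
position: [0.5102, 0.1667, 0.32]
ee_rot: [0.546, -0.446, -0.54, -0.46]
ft_force: [-0.4, -0.1, -1.3]
grip_width: 0.691
```

```bash
python3 - <<'E'
from h import *
togo([.513,-.0946,.30],np.radians(96.5))
E
```

```text
pos [0.5102 0.1667 0.32  ] xaxis [ 0.02  0.01 -1.  ] zhead 100.32 shift [ 0.0175  0.0444 -0.2576] turn 0.0665
```

Request:
{"name": "play_rows", "arguments": {"increments": "0 0.002 -0.015 0.035;0 0.003 -0.03 0.03;0 0.004 -0.04 0;0 0.005 -0.045 0;0 0.005 -0.045 0;0 0.004 -0.035 0;0 0.003 -0.025 0;0 0.001 -0.01 0;0 0 0 0;0 0 0 0"}}

```text
clock: 16.75
position: [0.5024, -0.1073, 0.3076]
ee_rot: [-0.521, 0.476, 0.521, 0.481]
ft_force: [0.8, -0.6, -1.6]
grip_width: 0.69
```

```bash
python3 - <<'E'
from h import *
c=cam("wrist");togo([.513,-.0946,.245],np.radians(96.5))
cv2.imwrite("pics/w14.png",c["img"])
E
```

```text
pos [ 0.5025 -0.107   0.3076] xaxis [ 0.005  0.006 -1.   ] zhead 94.91 shift [ 0.0627 -0.0112  0.0111] turn -0.0277
```

View pics/w14.png

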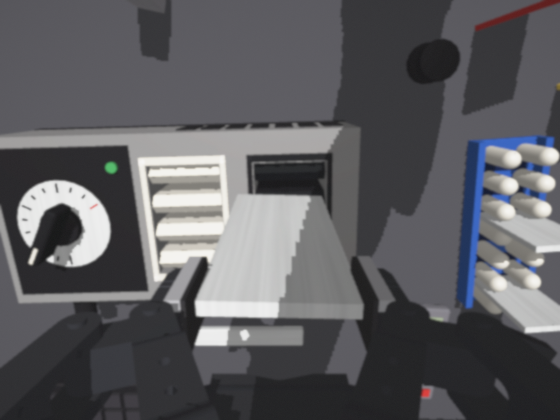

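Request:
{"name": "play_rows", "arguments": {"increments": "0.01 -0.005 0.006 -0.02;0.015 -0.004 0.003 -0.006;0.015 0 0 0;0.01 0 0 0;0 0 0 0;0 0 0 0"}}

```text
clock: 17.4
position: [0.5127, -0.087, 0.253]
ee_rot: [-0.53, 0.464, 0.532, 0.469]
ft_force: [0.9, -0.3, -1.1]
grip_width: 0.69
```

```bash
python3 - <<'E'
from h import *
c=cam("wrist");togo([.513,-.0946,.245],np.radians(96.5))
cv2.imwrite("pics/w15.png",c["img"])
E
```

```text
pos [ 0.5127 -0.0871  0.253 ] xaxis [ 0.003  0.008 -1.   ] zhead 97.4 shift [ 0.008   0.0007 -0.0076] turn 0.0157
```

View pics/w15.png

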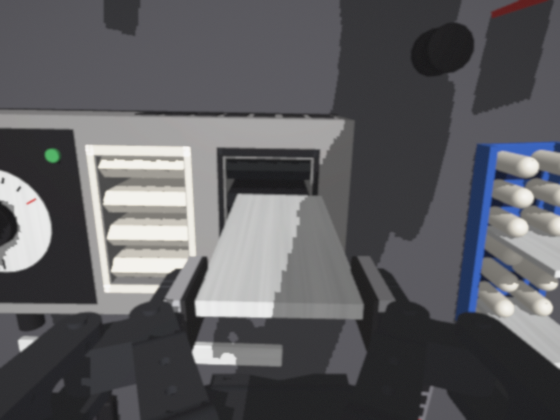

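Request:
{"name": "play_rows", "arguments": {"increments": "0.002 0 -0.005 0.012;0.002 0 -0.001 0;0.002 0 0 0;0 0 0 0"}}

```text
clock: 17.85
position: [0.5144, -0.0939, 0.2481]
ee_rot: [-0.528, 0.467, 0.528, 0.474]
ft_force: [0.9, 0.2, -0.8]
grip_width: 0.689
```

```bash
python3 - <<'E'
from h import *
c=cam("wrist");togo([.513,-.0946,.245],np.radians(96.5))
cv2.imwrite("pics/w16.png",cv2.resize(c["img"][130:250,190:350],None,fx=4,fy=4,interpolation=cv2.INTER_CUBIC))
E
```

```text
pos [ 0.5144 -0.0939  0.2482] xaxis [ 0.006  0.008 -1.   ] zhead 96.62 shift [ 0.0032  0.0015 -0.0006] turn 0.0021
```

View pics/w16.png

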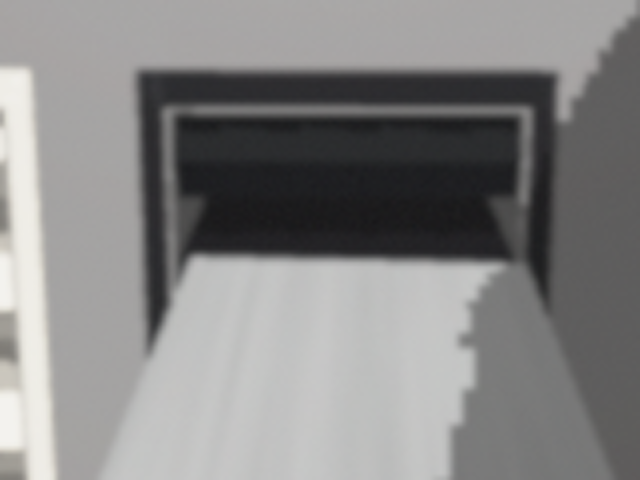

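Request:
{"name": "play_rows", "arguments": {"increments": "0.008 0 -0.001 0;0.012 0 -0.0005 0;0.012 0 0 0;0.012 0 0 0;0.012 0 0 0;0.004 0 0 0;0 0 0 0"}}

```text
clock: 18.6
position: [0.5141, -0.0947, 0.1814]
ee_rot: [-0.527, 0.467, 0.529, 0.473]
ft_force: [-0.1, -0.4, -1.4]
grip_width: 0.685
```

```bash
python3 - <<'E'
from h import *
c=cam("wrist");togo([.514,-.0956,.13],np.radians(96.5))
cv2.imwrite("pics/w17.png",c["img"])
E
```

```text
pos [ 0.5141 -0.0947  0.1817] xaxis [ 0.004  0.008 -1.   ] zhead 96.64 shift [ 0.0517  0.0005 -0.0012] turn 0.0024
```

View pics/w17.png

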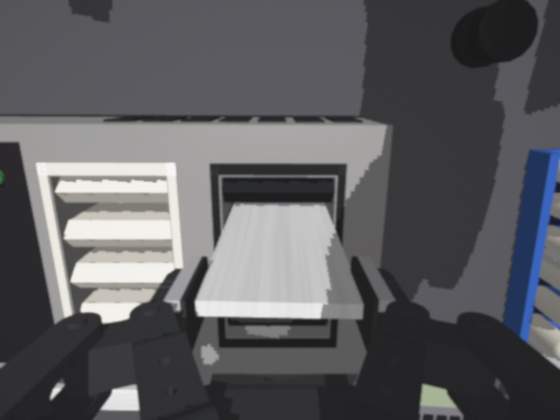

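Request:
{"name": "play_rows", "arguments": {"increments": "0.012 0 -0.001 0;0.012 0 0 0;0.012 0 0 0;0.008 0 0 0;0.006 0 0 0;0.003 0 0 0;0.002 0 0 0;0.002 0 0 0;0 0 0 0"}}

```text
clock: 19.55
position: [0.5158, -0.0956, 0.1286]
ee_rot: [-0.528, 0.465, 0.529, 0.474]
ft_force: [-3.4, 0.5, -3.3]
grip_width: 0.689
```

```bash
python3 - <<'E'
from h import *
c=cam("wrist");togo([.514,-.0956,.127],np.radians(96.5)); print(get_obs()["ft_force"])
cv2.imwrite("pics/w18.png",c["img"])
E
```

```text
pos [ 0.5159 -0.0956  0.1285] xaxis [ 0.007  0.01  -1.   ] zhead 96.82 shift [0.0015 0.0019 0.0002] turn 0.0054
[-5.1682254  -0.09438785  5.05683942]
```

Request:
{"name": "play_rows", "arguments": {"increments": "0.001 0 0 0;0 0 0 0;0 0 0 0;0 0 0 0;0 0 0 0;-0.01 0 0 0;-0.02 0 0 0;-0.03 0 0 0;-0.03 0 0 0;-0.03 0 0 0;-0.02 0 0 0;0 0 0 0;0 0 0 0", "hand": -1}}

```text
clock: 20.9
position: [0.5152, -0.0974, 0.277]
ee_rot: [0.529, -0.464, -0.528, -0.475]
ft_force: [0.1, 0.2, -0.5]
grip_width: 0.999
```

```bash
python3 - <<'E'
from h import *
c=cam("wrist");togo([.542,.174,.25],np.radians(100.3))
cv2.imwrite("pics/w19.png",c["img"])
E
```

```text
pos [ 0.5153 -0.0975  0.277 ] xaxis [ 0.012  0.01  -1.   ] zhead 96.73 shift [ 0.03   -0.058   0.2663] turn -0.0624
```

View pics/w19.png

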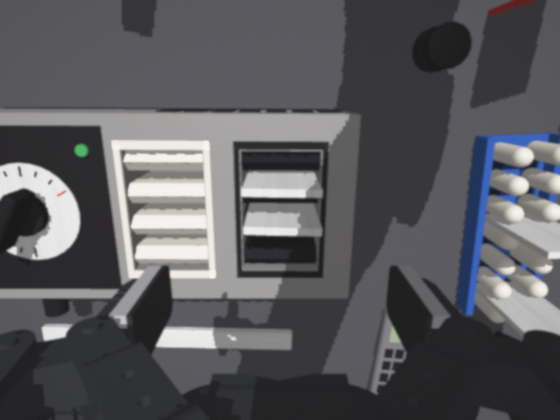

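Request:
{"name": "play_rows", "arguments": {"increments": "0 -0.004 0.015 -0.03;0 -0.008 0.03 -0.03;0 -0.013 0.045 0;0 -0.013 0.045 0;0 -0.013 0.045 0;0 -0.011 0.04 0;0 -0.007 0.025 0;0 -0.003 0.01 0;0 0 0 0;0 0 0 0"}}

```text
clock: 21.95
position: [0.5365, 0.1831, 0.2703]
ee_rot: [-0.544, 0.448, 0.548, 0.451]
ft_force: [0.6, -0.8, -1.0]
grip_width: 0.996
```

```bash
python3 - <<'E'
from h import *
c=cam("wrist");togo([.542,.174,.17],np.radians(100.3))
cv2.imwrite("pics/w20.png",cv2.resize(c["img"][80:320,160:360],None,fx=2.5,fy=2.5,interpolation=cv2.INTER_CUBIC))
E
```

```text
pos [0.5365 0.1828 0.2703] xaxis [-0.003  0.007 -1.   ] zhead 101.05 shift [ 0.1002 -0.0038 -0.0105] turn 0.0131
```

View pics/w20.png

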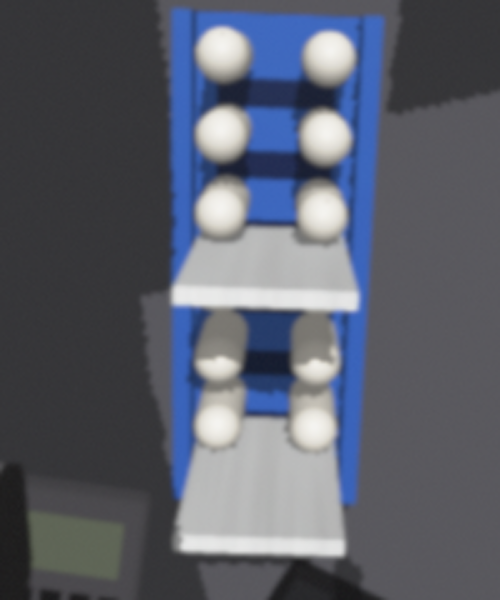

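```bash
python3 - <<'E'
from h import *
c=cam("wrist"); u=lambda L:np.array(L)/2.5+[159.8,79.8]
m=strip(c,u([(172,296),(358,300)]),.12); m2=strip(c,u([(179,544),(345,548)]),.12)
togo([*m,.15],np.radians(100.4))
E
```

```text
ctr [0.5428 0.1741] w 0.0604 head 99.7
ctr [0.6319 0.1895] w 0.0585 head 99.3
pos [0.5367 0.1824 0.2706] xaxis [-0.002  0.007 -1.   ] zhead 100.99 shift [ 0.1205 -0.0045 -0.0102] turn 0.0103
```

Request:
{"name": "play_rows", "arguments": {"increments": "0.01 -0.002 -0.003 0.006;0.025 -0.002 -0.003 0;0.035 0 0 0;0.03 0 0 0;0.01 0 0 0;0.003 0 0 0;0 0 0 0;0 0 0 0"}}

```text
clock: 22.85
position: [0.5452, 0.168, 0.1554]
ee_rot: [-0.54, 0.453, 0.541, 0.458]
ft_force: [1.3, 0.0, 0.0]
grip_width: 1.002
```

```bash
python3 - <<'E'
from h import *
togo([.5428,.1741,.097],np.radians(100.4))
E
```

```text
pos [0.5452 0.168  0.1554] xaxis [ 0.004  0.007 -1.   ] zhead 99.79 shift [0.0584 0.0016 0.006 ] turn -0.0107
```

Request:
{"name": "play_rows", "arguments": {"increments": "0.003 0 0.003 -0.007;0.012 0.001 0.001 0;0.018 0 0 0;0.015 0 0 0;0.006 0 0 0;0.002 0 0 0;0 0 0 0"}}

```text
clock: 23.55
position: [0.5456, 0.1746, 0.0995]
ee_rot: [0.543, -0.448, -0.543, -0.458]
ft_force: [-0.2, -0.6, -0.7]
grip_width: 0.997
```

```bash
python3 - <<'E'
from h import *
c=cam("wrist");togo([.5428,.1741,.097],np.radians(100.4))
cv2.imwrite("pics/w21.png",c["img"])
E
```

```text
pos [0.5457 0.1747 0.0998] xaxis [ 0.01   0.011 -1.   ] zhead 100.33 shift [ 0.0027  0.003  -0.0001] turn -0.0013
```

View pics/w21.png

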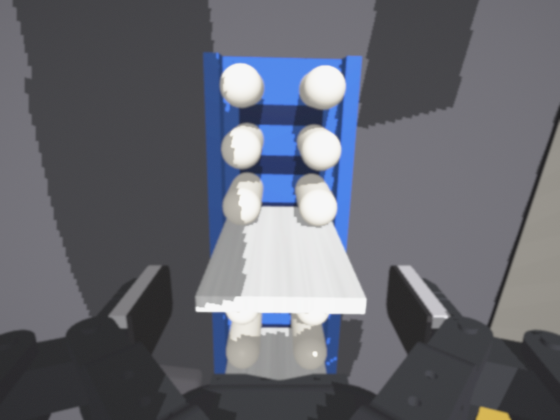

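Request:
{"name": "play_rows", "arguments": {"increments": "0.002 0.003 0 0;0.001 0.001 0 0;0 0 0 0;0 0 0 0;0 0 0 0;0 0 0 0;0 0 0 0;0 0 0 0;-0.01 0 0 0;-0.02 0 0 0;-0.03 0 0 0;-0.03 0 0 0;-0.03 0 0 0;-0.03 0 0 0;-0.02 0 0 0;-0.01 0 0 0;0 0 0 0", "hand": 1}}

```text
clock: 25.3
position: [0.5392, 0.1711, 0.29]
ee_rot: [0.544, -0.447, -0.542, -0.46]
ft_force: [-0.1, -0.0, -1.3]
grip_width: 0.689
```

```bash
python3 - <<'E'
from h import *
togo([.554,-.1905,.29],np.radians(96.5))
E
```

```text
pos [0.5392 0.1711 0.29  ] xaxis [ 0.014  0.012 -1.   ] zhead 100.27 shift [-0.0042  0.0498 -0.3584] turn 0.0656
```

Request:
{"name": "play_rows", "arguments": {"increments": "-0.003 0.001 -0.015 0.02;-0.003 0.002 -0.03 0.02;-0.002 0.003 -0.045 0.005;-0.002 0.003 -0.045 0;-0.002 0.003 -0.045 0;-0.002 0.003 -0.045 0;0 0.003 -0.045 0;0 0.002 -0.038 0;0 0.002 -0.025 0;0 0.001 -0.01 0;0 0 0 0;0 0 0 0"}}

```text
clock: 26.5
position: [0.5537, -0.1949, 0.2881]
ee_rot: [-0.525, 0.469, 0.532, 0.47]
ft_force: [-0.3, -0.5, -1.2]
grip_width: 0.689
```

```bash
python3 - <<'E'
from h import *
c=cam("wrist");togo([.554,-.1905,.21],np.radians(96.5))
cv2.imwrite("pics/w22.png",c["img"])
E
```

```text
pos [ 0.5537 -0.1946  0.2881] xaxis [-0.007  0.008 -1.   ] zhead 96.78 shift [ 0.0781 -0.0012  0.0033] turn 0.0049
```

View pics/w22.png

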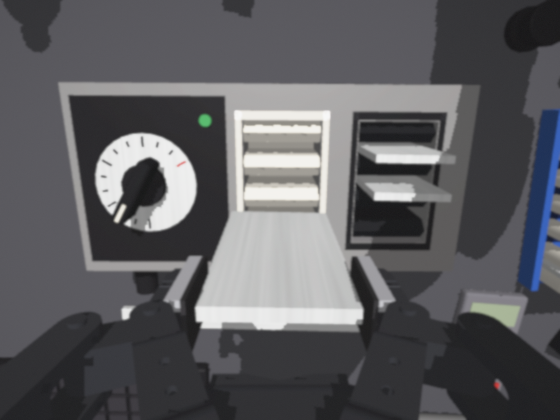

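```bash
python3 - <<'E'
from h import *
c=cam("wrist")
print(intool(c,(226,213),.088).round(4),intool(c,(338,213),.088).round(4))
cv2.imwrite("pics/w22c.png",cv2.resize(c["img"][100:230,200:360],None,fx=4,fy=4,interpolation=cv2.INTER_CUBIC))
P=ray(c,[(237,112),(328,112)],.105)[:,:2];print(P,np.linalg.norm(P[0]-P[1]))
u=P.mean(0); print(u+.063*np.array([.9936,.1132]))
togo([.554,-.1905,.21],np.radians(96.5))
E
```

```text
[ 0.088   0.0027 -0.0343] [0.088  0.0027 0.0376]
[[ 0.49432877 -0.23616057]
 [ 0.48525177 -0.1594674 ]] 0.07722845552621793
[ 0.55238707 -0.19068239]
pos [ 0.5539 -0.1941  0.2883] xaxis [-0.006  0.008 -1.   ] zhead 96.83 shift [ 0.0783 -0.0009  0.0029] turn 0.0058
```

View pics/w22c.png

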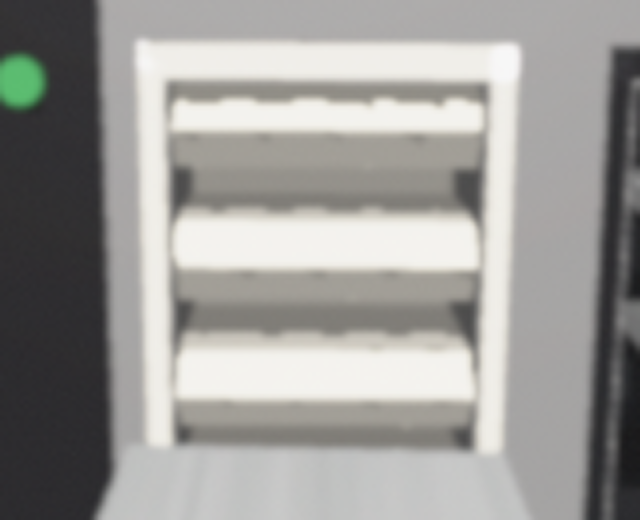

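Request:
{"name": "play_rows", "arguments": {"increments": "0.01 0 0.002 0.003;0.02 0 0 0;0.025 0 0 0;0.015 0 0 0;0.005 0 0 0;0 0 0 0;0 0 0 0"}}

```text
clock: 27.3
position: [0.555, -0.1817, 0.209]
ee_rot: [-0.527, 0.465, 0.535, 0.469]
ft_force: [-0.2, -0.5, -0.9]
grip_width: 0.692
```

```bash
python3 - <<'E'
from h import *
c=cam("wrist");togo([.553,-.1905,.128],np.radians(96.5))
cv2.imwrite("pics/w23.png",c["img"])
E
```

```text
pos [ 0.5551 -0.1817  0.2092] xaxis [-0.005  0.011 -1.   ] zhead 97.34 shift [ 0.0811  0.003  -0.0094] turn 0.0147
```

View pics/w23.png

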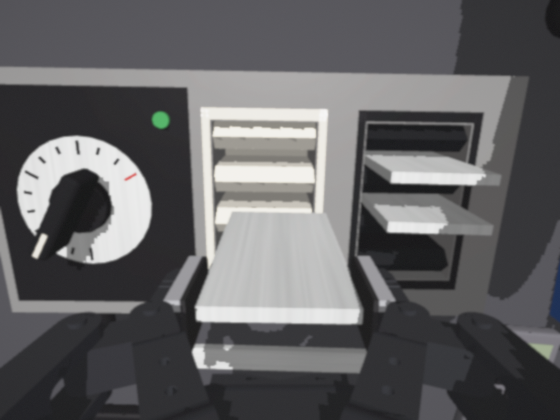

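Request:
{"name": "play_rows", "arguments": {"increments": "0 0.001 -0.005 0.01;0 0.001 -0.002 0;0 0 0 0;0 0 0 0"}}

```text
clock: 27.75
position: [0.5548, -0.1902, 0.2113]
ee_rot: [-0.525, 0.467, 0.531, 0.473]
ft_force: [-0.2, 0.2, -0.2]
grip_width: 0.691
```

```bash
python3 - <<'E'
from h import *
c=cam("wrist");togo([.553,-.1905,.128],np.radians(96.5))
cv2.imwrite("pics/w24.png",c["img"])
E
```

```text
pos [ 0.5548 -0.1902  0.2113] xaxis [-0.001  0.011 -1.   ] zhead 96.68 shift [ 0.0833  0.0018 -0.0009] turn 0.0032
```

View pics/w24.png

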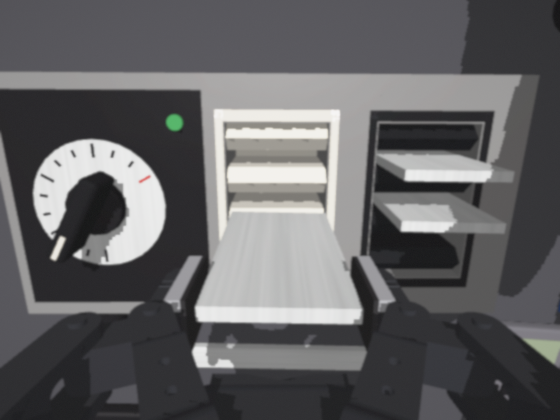

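Request:
{"name": "play_rows", "arguments": {"increments": "0.008 0.001 0 0;0.01 0.001 0 0;0.012 0 0 0;0.012 0 0 0;0.006 0 0 0;0 0 0 0"}}

```text
clock: 28.4
position: [0.5517, -0.1894, 0.1575]
ee_rot: [-0.525, 0.468, 0.532, 0.472]
ft_force: [-0.6, -0.2, -0.2]
grip_width: 0.69
```

```bash
python3 - <<'E'
from h import *
c=cam("wrist");togo([.553,-.1905,.128],np.radians(96.5)); print(get_obs()["ft_force"])
cv2.imwrite("pics/w25.png",c["img"])
E
```

```text
pos [ 0.5518 -0.1894  0.1579] xaxis [-0.003  0.011 -1.   ] zhead 96.7 shift [ 0.0299 -0.0011 -0.0015] turn 0.0035
[-0.3088773   0.26279228 -1.75974593]
```

View pics/w25.png

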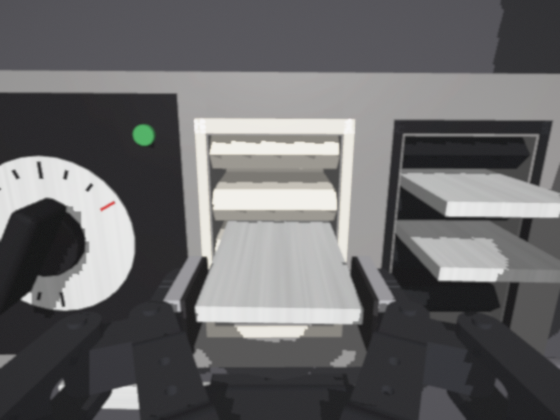

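Request:
{"name": "play_rows", "arguments": {"increments": "0.01 0 -0.001 0;0.01 0 0 0;0.006 0 0 0;0.004 0 0 0;0.003 0 0 0;0.002 0 0 0;0.002 0 0 0;0 0 0 0"}}

```text
clock: 29.25
position: [0.5554, -0.1905, 0.1281]
ee_rot: [-0.527, 0.465, 0.53, 0.474]
ft_force: [-4.1, -0.1, -3.4]
grip_width: 0.689
```

```bash
python3 - <<'E'
from h import *
togo([.553,-.1905,.128],np.radians(96.5)); print(get_obs()["ft_force"])
E
```

```text
pos [ 0.5554 -0.1905  0.1281] xaxis [ 0.006  0.013 -1.   ] zhead 96.81 shift [0.0001 0.0024 0.0003] turn 0.0053
[-4.11723147 -0.06025225 -3.36727722]
```

Contact at the floor. Release, retreat, look.

Request:
{"name": "play_rows", "arguments": {"increments": "0 0 0 0;0 0 0 0;0 0 0 0;0 0 0 0;-0.01 0 0 0;-0.02 0 0 0;-0.03 0 0 0;-0.03 0 0 0;-0.03 0 0 0;-0.02 0 0 0;0 0 0 0;0 0 0 0", "hand": -1}}

```text
clock: 30.45
position: [0.5547, -0.1927, 0.2777]
ee_rot: [-0.528, 0.464, 0.529, 0.475]
ft_force: [-0.2, 0.2, -0.5]
grip_width: 1.002
```

```bash
python3 - <<'E'
from h import *
c=cam("wrist");togo([.6318,.1893,.26],np.radians(100.3))
cv2.imwrite("pics/w26.png",c["img"])
E
```

```text
pos [ 0.5547 -0.1928  0.2777] xaxis [ 0.01   0.012 -1.   ] zhead 96.76 shift [ 0.0228 -0.1213  0.3701] turn -0.062
```

View pics/w26.png

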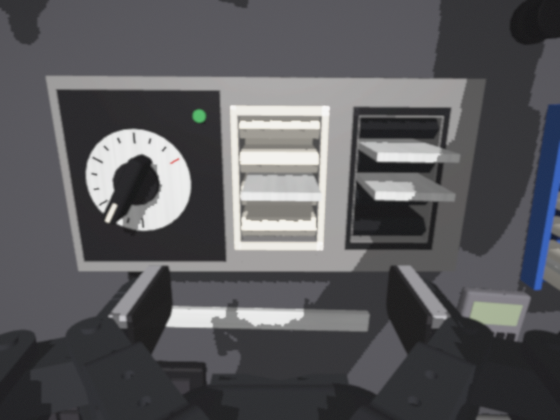

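Request:
{"name": "play_rows", "arguments": {"increments": "0 -0.006 0.015 -0.02;0 -0.012 0.03 -0.02;0 -0.017 0.043 -0.01;0 -0.017 0.043 0;0 -0.017 0.043 0;0 -0.017 0.043 0;0 -0.017 0.043 0;0 -0.015 0.04 0;0 -0.011 0.028 0;0 -0.005 0.012 0;0 0 0 0;0 0 0 0"}}

```text
clock: 31.7
position: [0.6262, 0.1903, 0.2695]
ee_rot: [-0.539, 0.451, 0.549, 0.453]
ft_force: [0.0, 0.1, 0.4]
grip_width: 1.001
```

```bash
python3 - <<'E'
from h import *
c=cam("wrist");togo([.6318,.1893,.16],np.radians(100.3))
cv2.imwrite("pics/w27.png",cv2.resize(c["img"][80:320,160:360],None,fx=2.5,fy=2.5,interpolation=cv2.INTER_CUBIC))
E
```

```text
pos [0.6261 0.1899 0.2695] xaxis [-0.01   0.011 -1.   ] zhead 100.47 shift [ 0.1094 -0.0063 -0.003 ] turn 0.003
```

View pics/w27.png

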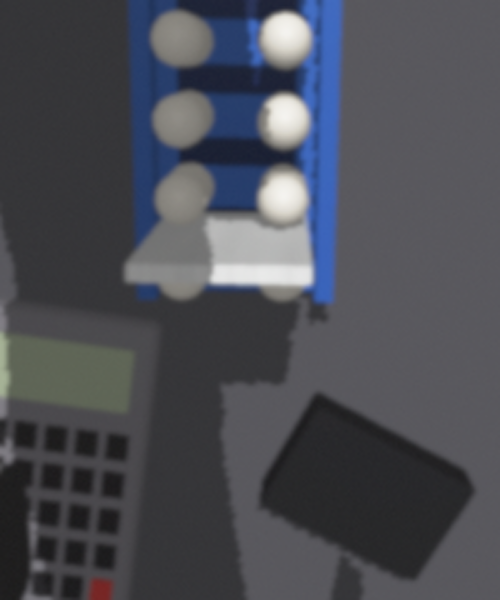

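```bash
python3 - <<'E'
from h import *
c=cam("wrist"); u=lambda L:np.array(L)/2.5+[159.8,79.8]
m=strip(c,u([(125,272),(313,274)]),.12)
togo([*m,.155],np.radians(100.3))
E
```

```text
ctr [0.6255 0.1657] w 0.0603 head 99.7
pos [0.6263 0.1894 0.2698] xaxis [-0.009  0.011 -1.   ] zhead 100.41 shift [ 0.1146  0.0043 -0.0245] turn 0.002
```

Request:
{"name": "play_rows", "arguments": {"increments": "0.01 0.002 -0.01 0;0.025 0.001 -0.009 0;0.03 0 -0.001 0;0.025 0 0 0;0.01 0 0 0;0.003 0 0 0;0 0 0 0;0 0 0 0"}}

```text
clock: 32.6
position: [0.628, 0.1536, 0.1652]
ee_rot: [-0.537, 0.455, 0.542, 0.459]
ft_force: [-0.4, -0.5, -0.1]
grip_width: 1.003
```

```bash
python3 - <<'E'
from h import *
c=cam("wrist");togo([.6255,.1657,.097],np.radians(100.3))
cv2.imwrite("pics/w28.png",c["img"])
E
```

```text
pos [0.6281 0.1536 0.1654] xaxis [-0.003  0.009 -1.   ] zhead 99.47 shift [0.0685 0.0005 0.0117] turn -0.0145
```

View pics/w28.png

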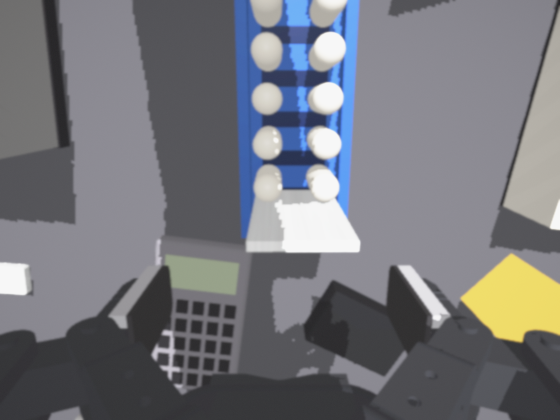

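```bash
python3 - <<'E'
from h import *
c=cam("wrist"); 
m=strip(c,[(247.5,245),(357.5,245)],.12)
togo([*m,.097],np.radians(100.3))
E
```

```text
ctr [0.6278 0.1665] w 0.0587 head 99.2
pos [0.6281 0.1539 0.1653] xaxis [-0.003  0.009 -1.   ] zhead 99.49 shift [ 0.0685 -0.0019  0.0118] turn -0.0141
```

Request:
{"name": "play_rows", "arguments": {"increments": "0 0 0.006 -0.007;0 0 0.003 0;0 0 0 0;0 0 0 0"}}

```text
clock: 33.1
position: [0.6272, 0.165, 0.1674]
ee_rot: [-0.539, 0.452, 0.544, 0.457]
ft_force: [0.5, 0.0, -0.0]
grip_width: 1.002
```

```bash
python3 - <<'E'
from h import *
c=cam("wrist"); 
togo([.6255,.1657,.097],np.radians(100))
cv2.imwrite("pics/w29.png",c["img"])
E
```

```text
pos [0.6272 0.165  0.1674] xaxis [ 0.    0.01 -1.  ] zhead 100.03 shift [0.0704 0.0017 0.0002] turn 0.0004
```

View pics/w29.png

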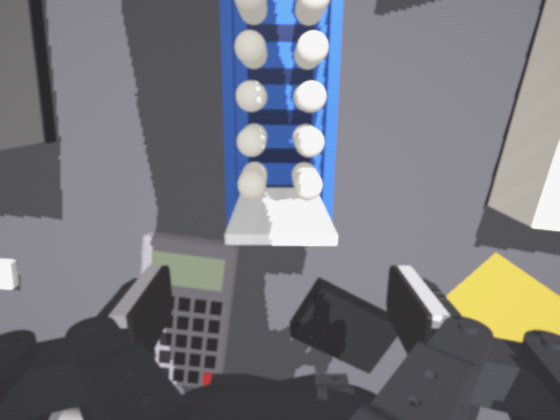

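Request:
{"name": "play_rows", "arguments": {"increments": "0.012 0.001 0 0;0.02 0 0 0;0.02 0 0 0;0.012 0 0 0;0.006 0 0 0;0.002 0 0 0;0 0 0 0"}}

```text
clock: 33.85
position: [0.6257, 0.1648, 0.0901]
ee_rot: [-0.539, 0.452, 0.544, 0.457]
ft_force: [-0.6, -0.2, 0.5]
grip_width: 0.999
```

```bash
python3 - <<'E'
from h import *
c=cam("wrist"); 
togo([.6265,.1657,.097],np.radians(100))
cv2.imwrite("pics/w30.png",c["img"])
E
```

```text
pos [0.6258 0.1649 0.0904] xaxis [-0.    0.01 -1.  ] zhead 99.98 shift [-0.0066 -0.0008  0.0008] turn -0.0003
```

View pics/w30.png

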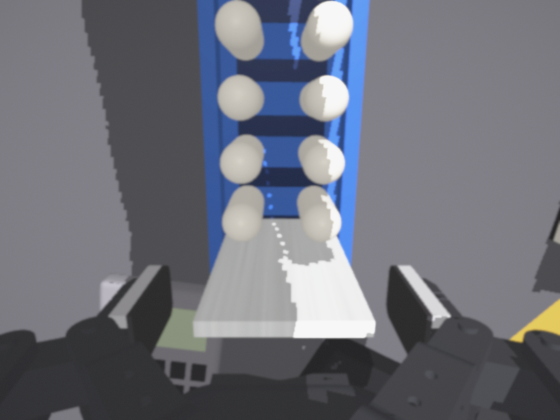

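Slightly low (grip deeper); lift 6 mm, grip, raise.

Request:
{"name": "play_rows", "arguments": {"increments": "-0.006 0 0 0;-0.001 0 0 0;0 0 0 0;0 0 0 0;0 0 0 0;0 0 0 0;0 0 0 0;0 0 0 0;0 0 0 0", "hand": 1}}

```text
clock: 34.8
position: [0.6266, 0.1651, 0.1]
ee_rot: [-0.54, 0.451, 0.543, 0.458]
ft_force: [0.4, -0.3, -0.7]
grip_width: 0.692
```

Request:
{"name": "play_rows", "arguments": {"increments": "-0.01 0 0 0;-0.02 0 0 0;-0.03 0 0 0;-0.03 0 0 0;-0.03 0 0 0;-0.03 0 0 0;-0.02 0 0 0;-0.01 0 0 0;0 0 0 0"}}

```text
clock: 35.7
position: [0.6258, 0.1622, 0.2921]
ee_rot: [-0.54, 0.451, 0.543, 0.459]
ft_force: [0.4, -0.5, -1.0]
grip_width: 0.686
```

```bash
python3 - <<'E'
from h import *
togo([.523,-.1939,.29],np.radians(96.5))
c=cam("wrist"); cv2.imwrite("pics/w31.png",c["img"])
E
```

```text
pos [0.6258 0.1622 0.2921] xaxis [ 0.005  0.011 -1.   ] zhead 99.93 shift [-0.0024  0.1626 -0.333 ] turn 0.0598
```

View pics/w31.png

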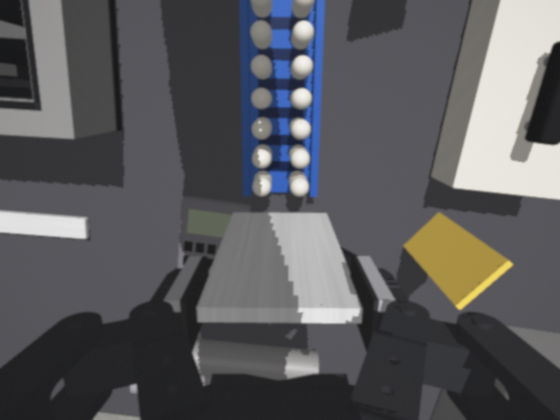

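Request:
{"name": "play_rows", "arguments": {"increments": "-0.002 0.006 -0.015 0.02;-0.002 0.012 -0.03 0.02;-0.002 0.018 -0.042 0.005;-0.002 0.018 -0.042 0;-0.002 0.018 -0.042 0;0 0.018 -0.042 0;0 0.017 -0.04 0;0 0.015 -0.035 0;0 0.01 -0.025 0;0 0.005 -0.012 0;0 0 0 0;0 0 0 0"}}

```text
clock: 36.95
position: [0.515, -0.199, 0.2836]
ee_rot: [-0.519, 0.474, 0.534, 0.47]
ft_force: [1.0, -0.2, -1.3]
grip_width: 0.688
```

```bash
python3 - <<'E'
from h import *
c=cam("wrist");togo([.523,-.1939,.21],np.radians(96.5))
cv2.imwrite("pics/w32.png",c["img"])
E
```

```text
pos [ 0.5151 -0.1988  0.2836] xaxis [-0.019  0.01  -1.   ] zhead 96.33 shift [ 0.0735 -0.0097  0.0031] turn -0.0027
```

View pics/w32.png

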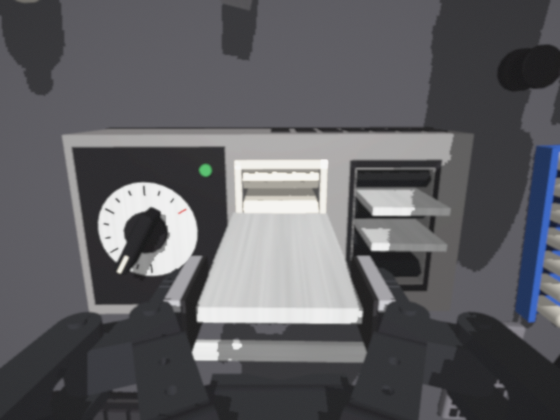

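Request:
{"name": "play_rows", "arguments": {"increments": "0.008 -0.004 0 0;0.02 -0.003 0 0;0.025 0 0 0;0.015 0 0 0;0.004 0 0 0;0 0 0 0;0 0 0 0"}}

```text
clock: 37.7
position: [0.5258, -0.1867, 0.2063]
ee_rot: [-0.522, 0.469, 0.538, 0.466]
ft_force: [0.6, 0.1, -1.9]
grip_width: 0.686
```

```bash
python3 - <<'E'
from h import *
c=cam("wrist");togo([.524,-.1939,.21],np.radians(96.5))
cv2.imwrite("pics/w33.png",c["img"])
E
```

```text
pos [ 0.5259 -0.1868  0.2064] xaxis [-0.02   0.012 -1.   ] zhead 97.21 shift [-0.0036  0.0028 -0.0068] turn 0.0126
```

View pics/w33.png

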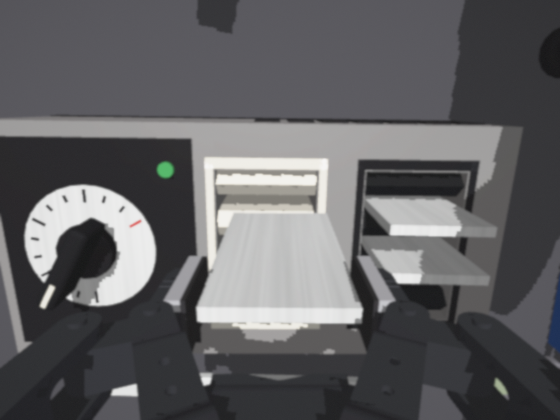

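Request:
{"name": "play_rows", "arguments": {"increments": "0 0.001 -0.004 0.008;0 0 -0.001 0;0 0 0 0;0 0 0 0"}}

```text
clock: 38.15
position: [0.5265, -0.1929, 0.2085]
ee_rot: [-0.521, 0.471, 0.535, 0.469]
ft_force: [-0.6, -0.1, -1.5]
grip_width: 0.689
```

```bash
python3 - <<'E'
from h import *
c=cam("wrist");togo([.525,-.1939,.13],np.radians(96.5))
cv2.imwrite("pics/w34.png",cv2.resize(c["img"][150:270,200:360],None,fx=4,fy=4,interpolation=cv2.INTER_CUBIC))
E
```

```text
pos [ 0.5265 -0.1929  0.2085] xaxis [-0.016  0.011 -1.   ] zhead 96.68 shift [ 0.0785  0.0004 -0.0019] turn 0.0034
```

View pics/w34.png

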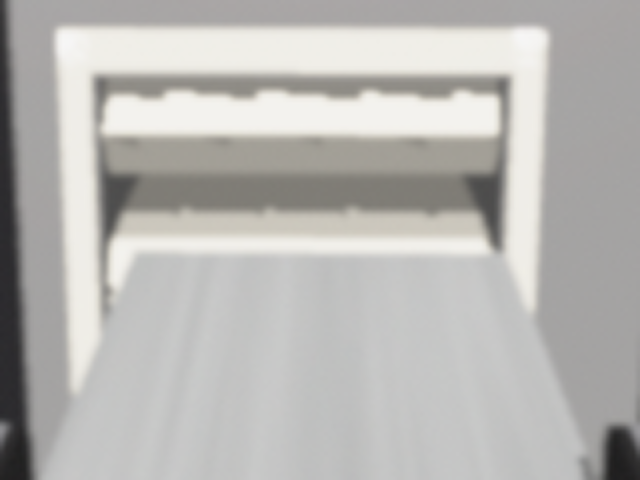

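```bash
python3 - <<'E'
from h import *
c=cam("wrist"); a=np.radians(6.5); ex=np.array([np.cos(a),np.sin(a)]); o=np.array([.5527,-.1905])
for x,z in [(-63,105),(-45,103),(-36,94),(-24,94),(-24,60),(-15,103),(-6,94),(-33,118.5),(-27,118.5)]:
    P=o+ex*x/1000; uv=proj(c,[*P,z/1000])[0]; print(x,z,((uv-[199.9,149.9])*4).round(0))
p,M=tool(); 
for y in (.003,0): print(proj(c,p+M@[.09,y,0]), [ (proj(c,p+M@[.09,y,0])[0]-[199.9,149.9])*4])
E
```

```text
-63 105 [307.  36.]
-45 103 [307. 140.]
-36 94 [306. 180.]
-24 94 [306. 245.]
-24 60 [305. 198.]
-15 103 [307. 308.]
-6 94 [306. 339.]
-33 118.5 [307. 233.]
-27 118.5 [307. 269.]
[[279.71993021 211.62295771]] [array([319.27972085, 246.89183085])]
[[279.71987303 216.03617344]] [array([319.27949214, 264.54469378])]
```

Request:
{"name": "play_rows", "arguments": {"increments": "0 0.003 -0.002 0;0 0 0 0;0.008 0.001 0 0;0.012 0 0 0;0.012 0 0 0;0.01 0 0 0;0.004 0 0 0;0 0 0 0"}}

```text
clock: 39.05
position: [0.5205, -0.1944, 0.1568]
ee_rot: [-0.521, 0.471, 0.536, 0.469]
ft_force: [-0.5, -0.2, -1.2]
grip_width: 0.683
```

```bash
python3 - <<'E'
from h import *
c=cam("wrist");togo([.524,-.1939,.13],np.radians(96.5)); print(get_obs()["ft_force"])
cv2.imwrite("pics/w35.png",c["img"])
E
```

```text
pos [ 0.5207 -0.1944  0.1571] xaxis [-0.018  0.012 -1.   ] zhead 96.71 shift [ 0.0271 -0.0038 -0.0003] turn 0.0039
[-0.41499508  0.95425416 -0.70496361]
```

View pics/w35.png

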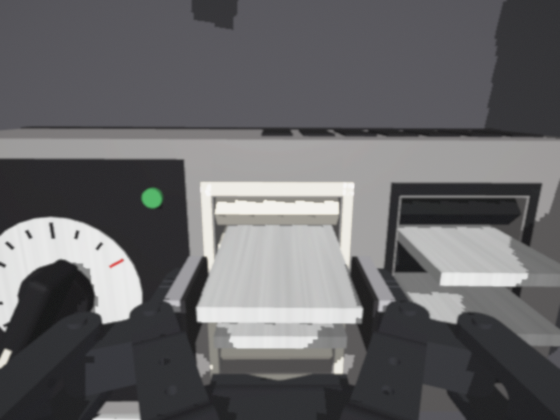

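Request:
{"name": "play_rows", "arguments": {"increments": "0.008 -0.001 0 0;0.008 -0.001 0 0;0.005 0 0 0;0.004 0 0 0;0.003 0 0 0;0.002 0 0 0;0.002 0 0 0;0 0 0 0"}}

```text
clock: 39.9
position: [0.525, -0.1939, 0.1298]
ee_rot: [-0.522, 0.469, 0.535, 0.47]
ft_force: [-4.9, -0.5, -3.1]
grip_width: 0.686
```

```bash
python3 - <<'E'
from h import *
togo([.523,-.1939,.13],np.radians(96.5)); print(get_obs()["ft_force"])
E
```

```text
pos [ 0.525  -0.1939  0.1298] xaxis [-0.011  0.013 -1.   ] zhead 96.75 shift [-0.0002  0.002   0.0002] turn 0.0045
[-4.9352468  -0.49425592 -3.10648027]
```

Request:
{"name": "play_rows", "arguments": {"increments": "0 0 0 0;0 0 0 0;0 0 0 0;0 0 0 0;-0.01 0 0 0;-0.02 0 0 0;-0.03 0 0 0;-0.03 0 0 0;-0.03 0 0 0;-0.03 0 0 0;-0.02 0 0 0;-0.01 0 0 0;0 0 0 0;0 0 0 0", "hand": -1}}

```text
clock: 41.3
position: [0.5267, -0.1969, 0.3213]
ee_rot: [-0.523, 0.469, 0.533, 0.471]
ft_force: [-0.5, 0.8, -0.9]
grip_width: 1.004
```

```bash
python3 - <<'E'
from h import *
c=cam("wrist");togo([.5,.4,.3],np.radians(0))
cv2.imwrite("pics/w36.png",c["img"])
s=cam("scene"); crop(s,"s2",170,130,330,260,5); cv2.imwrite("pics/s2.png",cv2.imread("pics/s2.png")[:600,:800])
cv2.imwrite("pics/s2f.png",s["img"])
t=cam("top"); cv2.imwrite("pics/t3.png",t["img"])
E
```

```text
pos [ 0.5266 -0.1968  0.3211] xaxis [-0.009  0.012 -1.   ] zhead 96.68 shift [ 0.0286 -0.0432  0.5956] turn -1.4542
```

View pics/w36.png

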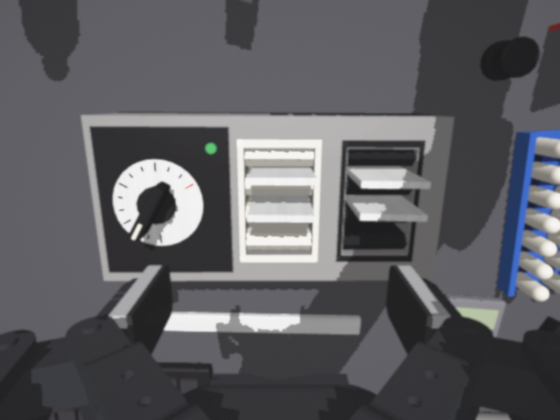

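View pics/s2.png

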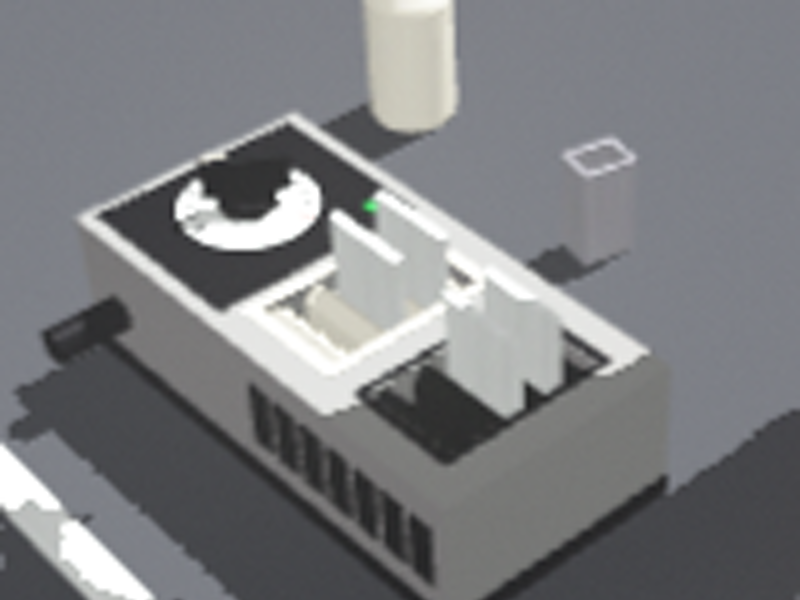

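View pics/t3.png

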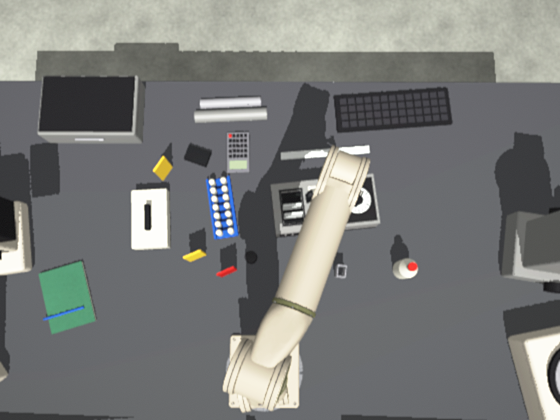

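```bash
python3 - <<'E'
from h import *
s=cam("scene"); a=np.radians(6.5); ex=np.array([np.cos(a),np.sin(a)]); ey=np.array([-ex[1],ex[0]]); o=np.array([.5471,-.1409])
im=cv2.resize(s["img"][130:260,170:330],None,fx=5,fy=5,interpolation=cv2.INTER_CUBIC)
for X,Y in [(0,50),(-30,50),(0,-50),(-30,-50)]:
    for z,col in ((.15,(0,0,255)),(.155,(255,0,0))):
      q=[proj(s,[*(o+ex*X/1000+ey*(Y+d)/1000),z])[0] for d in(-30,30)]
      q=[tuple(((p-[169.9,129.9])*5).astype(int)) for p in q]
      cv2.line(im,tuple(map(int,q[0])),tuple(map(int,q[1])),col,1)
cv2.imwrite("pics/s3.png",im[100:500,100:700])
E
```

```text
(no output)
```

View pics/s3.png

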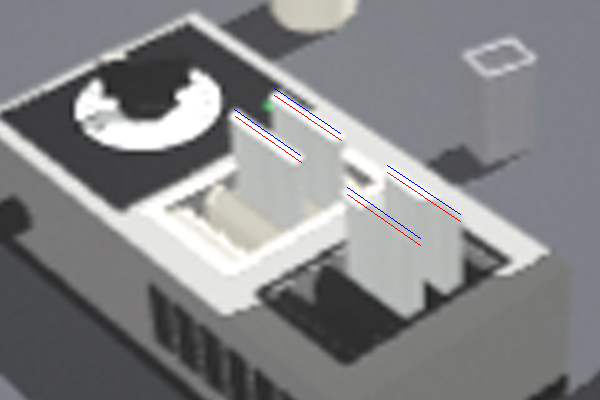

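```bash
python3 - <<'E'
from h import *
print(np.round(get_obs()["joint_pos"],3))
c=cam("top"); g=cv2.cvtColor(c["img"],cv2.COLOR_BGR2HSV)
crop(c,"t4",110,170,190,265,6)
togo([.50,.39,.32],np.radians(93))
E
```

```text
[-0.18   0.176  0.536  1.514 -0.098  1.49   2.047]
pos [ 0.5266 -0.1967  0.3209] xaxis [-0.009  0.012 -1.   ] zhead 96.69 shift [ 0.0083 -0.042   0.5858] turn 0.0644
```

View pics/t4.png

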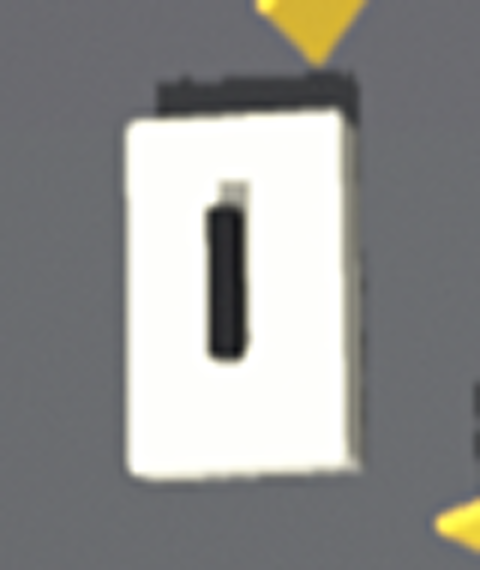

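```bash
python3 - <<'E'
from h import *
c=cam("top"); u=lambda L:np.array(L)/6+[109.9,169.9]
print(ray(c,u([(226,283),(226,207),(228,361)]),.096).round(4))
P=ray(c,u([(127,122),(344,112),(352,470),(130,475)]),.06);print(P.round(4),P.mean(0))
E
```

```text
[[0.5041 0.3961 0.096 ]
 [0.5475 0.3983 0.096 ]
 [0.4601 0.3928 0.096 ]]
[[0.6034 0.4673 0.06  ]
 [0.6099 0.3419 0.06  ]
 [0.4029 0.3284 0.06  ]
 [0.3993 0.4542 0.06  ]] [0.50387891 0.39795418 0.06      ]
```

Request:
{"name": "play_rows", "arguments": {"increments": "0 0 0.02 0.02;0 -0.002 0.035 0.02;0 -0.002 0.045 0.02;0 -0.001 0.045 0;0 -0.001 0.045 0;0 -0.001 0.045 0;0 -0.001 0.045 0;0 -0.001 0.045 0;0 -0.001 0.045 0;0 -0.001 0.045 0;0 -0.001 0.045 0;0 0 0.045 0;0 0 0.04 0;0 0 0.025 0;0 0 0.01 0;0 0 0 0;0 0 0 0"}}

```text
clock: 43.3
position: [0.5013, 0.402, 0.319]
ee_rot: [-0.505, 0.491, 0.518, 0.485]
ft_force: [-0.0, -0.5, 0.3]
grip_width: 1.004
```

```bash
python3 - <<'E'
from h import *
c=cam("wrist");togo([.504,.397,.2],np.radians(93.5))
cv2.imwrite("pics/w37.png",c["img"])
E
```

```text
pos [0.5015 0.4017 0.319 ] xaxis [-0.019  0.007 -1.   ] zhead 92.67 shift [ 0.1189 -0.0045 -0.0057] turn -0.0143
```

View pics/w37.png

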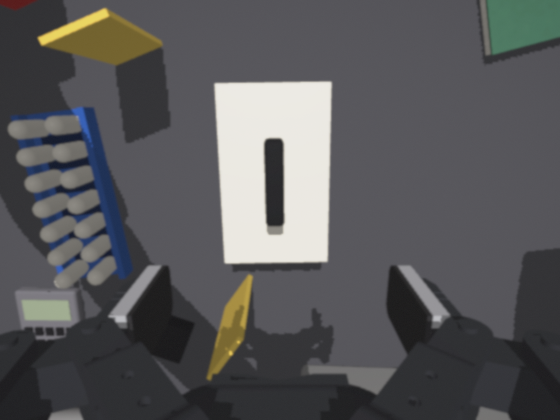

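```bash
python3 - <<'E'
from h import *
c=cam("wrist")
P=ray(c,[(217,84),(330,82),(328,262),(223,263)],.06)[:,:2]; print(P.round(4),P.mean(0).round(4),np.linalg.norm(P-np.roll(P,-1,0),axis=1).round(4))
d=P[2]+P[3]-P[0]-P[1]; print("axis",np.degrees(np.arctan2(d[1],d[0])))
H=ray(c,[(274.5,139),(275,226)],.096)[:,:2]; print(H,H.mean(0),np.degrees(np.arctan2(*(H[1]-H[0])[::-1])),np.linalg.norm(H[1]-H[0]))
togo([*H.mean(0),.13],np.radians(93.5))
E
```

```text
[[0.4111 0.335 ]
 [0.4037 0.4514]
 [0.6041 0.4657]
 [0.6107 0.3425]] [0.5074 0.3986] [0.1166 0.2009 0.1234 0.1997]
axis 3.1129993141060646
[[0.46142655 0.39671186]
 [0.55050348 0.40108179]] [0.50596501 0.39889682] 2.808560686990169 0.08918406148457267
pos [0.5016 0.4016 0.3193] xaxis [-0.019  0.007 -1.   ] zhead 92.64 shift [ 0.1892 -0.0077 -0.0044] turn -0.0148
```

Request:
{"name": "play_rows", "arguments": {"increments": "0.015 -0.003 -0.002 0;0.03 -0.003 -0.002 0;0.04 -0.002 0 0;0.04 0 0 0;0.035 0 0 0;0.015 0 0 0;0.005 0 0 0;0 0 0 0;0 0 0 0"}}

```text
clock: 44.3
position: [0.5121, 0.3865, 0.1306]
ee_rot: [-0.503, 0.494, 0.513, 0.49]
ft_force: [-0.7, 0.4, 1.1]
grip_width: 1.001
```

```bash
python3 - <<'E'
from h import *
c=cam("wrist");togo([.506,.3989,.078],np.radians(93))
cv2.imwrite("pics/w38.png",c["img"])
E
```

```text
pos [0.5123 0.3866 0.1308] xaxis [-0.013  0.007 -1.   ] zhead 91.82 shift [0.053  0.0052 0.0121] turn -0.0205
```

View pics/w38.png

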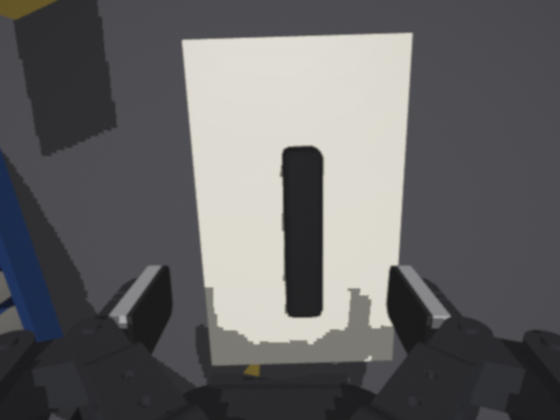

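```bash
python3 - <<'E'
from h import *
c=cam("wrist")
H=ray(c,[(302.5,147),(304.5,316)],.096)[:,:2]; print(H,H.mean(0),np.degrees(np.arctan2(*(H[1]-H[0])[::-1])),np.linalg.norm(H[1]-H[0]))
togo([*H.mean(0),.13],np.radians(93))
E
```

```text
[[0.46024512 0.39572758]
 [0.54939025 0.40113057]] [0.50481769 0.39842907] 3.468389706653718 0.08930871401943939
pos [0.5123 0.3869 0.1311] xaxis [-0.013  0.007 -1.   ] zhead 91.83 shift [0.0012 0.0071 0.0118] turn -0.0203
```

Request:
{"name": "play_rows", "arguments": {"increments": "0 0.003 0.005 -0.012;0 0.003 0.003 -0.004;0 0.001 0 0;0 0 0 0;0 0 0 0"}}

```text
clock: 44.9
position: [0.505, 0.3971, 0.1342]
ee_rot: [-0.508, 0.487, 0.518, 0.487]
ft_force: [0.1, -0.7, 0.0]
grip_width: 1.003
```

```bash
python3 - <<'E'
from h import *
c=cam("wrist");togo([.505,.3985,.077],np.radians(93.2))
cv2.imwrite("pics/w39.png",c["img"])
E
```

```text
pos [0.5051 0.397  0.1342] xaxis [-0.009  0.011 -1.   ] zhead 92.91 shift [ 0.0572 -0.0005  0.0008] turn -0.005
```

View pics/w39.png

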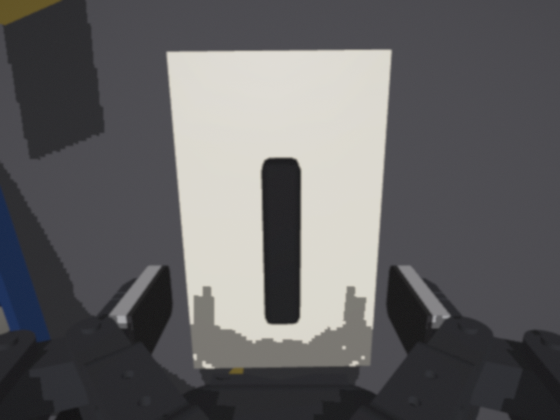

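Centred and aligned (handle at u 262–300, fingers at 165/390). Descend and grip.

Request:
{"name": "play_rows", "arguments": {"increments": "0.01 0 0 0;0.018 0 0 0;0.015 0 0.001 0;0.008 0 0 0;0.003 0 0 0;0 0 0 0;0 0 0 0"}}

```text
clock: 45.65
position: [0.5047, 0.398, 0.0758]
ee_rot: [-0.507, 0.487, 0.517, 0.487]
ft_force: [1.1, 0.0, -0.0]
grip_width: 0.999
```

Request:
{"name": "play_rows", "arguments": {"increments": "0 0 0 0;0 0 0 0;0 0 0 0;0 0 0 0;0 0 0 0;0 0 0 0;0 0 0 0;0 0 0 0;0 0 0 0;0 0 0 0", "hand": 1, "squeeze": 60}}

```text
clock: 46.65
position: [0.5057, 0.3988, 0.0783]
ee_rot: [-0.508, 0.486, 0.517, 0.489]
ft_force: [-0.6, 0.8, 1.2]
grip_width: 0.226
```

```bash
python3 - <<'E'
from h import *
c=cam("wrist");togo([.505,.3985,.077],np.radians(93.2))
cv2.imwrite("pics/w40.png",c["img"])
E
```

```text
pos [0.5057 0.3988 0.0783] xaxis [-0.007  0.012 -1.   ] zhead 92.87 shift [ 0.0013  0.0007 -0.0003] turn -0.0058
```

View pics/w40.png

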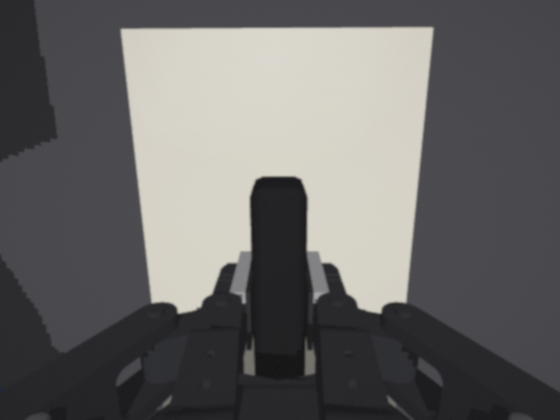

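Request:
{"name": "play_rows", "arguments": {"increments": "-0.008 0 0 0;-0.015 0 0 0;-0.025 0 0 0;-0.03 0 0 0;-0.03 0 0 0;-0.03 0 0 0;-0.03 0 0 0;-0.025 0 0 0;-0.015 0 0 0;-0.005 0 0 0;0 0 0 0"}}

```text
clock: 47.8
position: [0.5061, 0.3943, 0.3091]
ee_rot: [-0.507, 0.486, 0.517, 0.49]
ft_force: [-0.7, -0.4, -2.9]
grip_width: 0.221
```

Request:
{"name": "play_rows", "arguments": {"increments": "0 0 0 0.05;0 0 0 0.09;0 0 0 0.12;0 0 0 0.12;0 0 0 0.12;0 0 0 0.12;0 0 0 0.12;0 0 0 0.12;0 0 0 0.12;0 0 0 0.12;0 0 0 0.12;0 0 0 0.1;0 0 0 0.06;0 0 0 0.03;0 0 0 0;0 0 0 0"}}

```text
clock: 49.4
position: [0.5, 0.3896, 0.2914]
ee_rot: [-0.054, 0.715, 0.052, 0.695]
ft_force: [-0.3, -0.1, -2.2]
grip_width: 0.222
```

```bash
python3 - <<'E'
from h import *
c=cam("wrist");togo([.5471,-.1409,.29],np.radians(6.5))
print(np.round(get_obs()["joint_pos"],3))
cv2.imwrite("pics/w41.png",c["img"])
E
```

```text
pos [0.4999 0.3896 0.2914] xaxis [-0.027 -0.005 -1.   ] zhead 8.61 shift [ 0.0029 -0.5316 -0.0328] turn 0.0369
[-0.961  0.354  0.317  1.346 -0.121  1.483 -0.499]
```

View pics/w41.png

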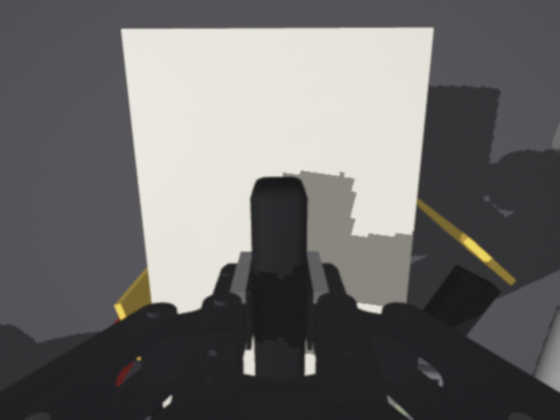

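Request:
{"name": "play_rows", "arguments": {"increments": "0 -0.012 0 0.01;0 -0.022 -0.002 0.01;0 -0.03 -0.003 0.01;0 -0.034 -0.002 0;0 -0.034 -0.002 0;0 -0.034 -0.002 0;0 -0.034 -0.002 0;0 -0.034 -0.002 0;0 -0.034 -0.002 0;0 -0.034 -0.002 0;0 -0.034 -0.002 0;0 -0.034 -0.002 0;0 -0.034 -0.002 0;0 -0.034 -0.002 0;0 -0.03 -0.002 0;0 -0.025 -0.001 0;0 -0.015 0 0;0 -0.006 0 0;0 0 0 0;0 0 0 0"}}

```text
clock: 51.45
position: [0.5249, -0.1625, 0.2927]
ee_rot: [-0.038, 0.715, 0.038, 0.697]
ft_force: [0.8, -0.1, -1.6]
grip_width: 0.222
```

```bash
python3 - <<'E'
from h import *
c=cam("wrist");togo([.5471,-.1409,.29],np.radians(6.5))
print(np.round(get_obs()["joint_pos"],3))
cv2.imwrite("pics/w42.png",c["img"])
s=cam("scene"); crop(s,"s4",150,80,350,260,3.3)
E
```

```text
pos [ 0.525  -0.1623  0.2927] xaxis [-0.024 -0.002 -1.   ] zhead 6.21 shift [0.0021 0.0189 0.0244] turn -0.0051
[-0.392  0.171  0.693  1.593 -0.101  1.439  0.418]
```

View pics/w42.png

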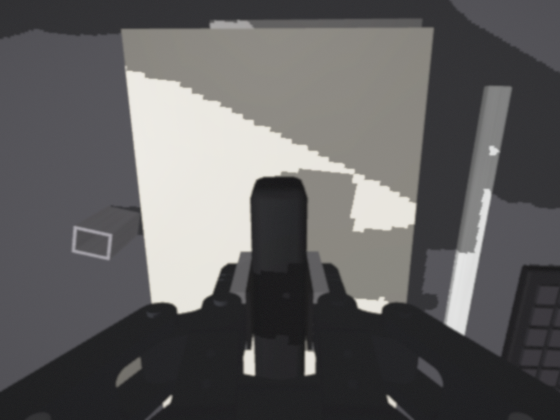

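View pics/s4.png

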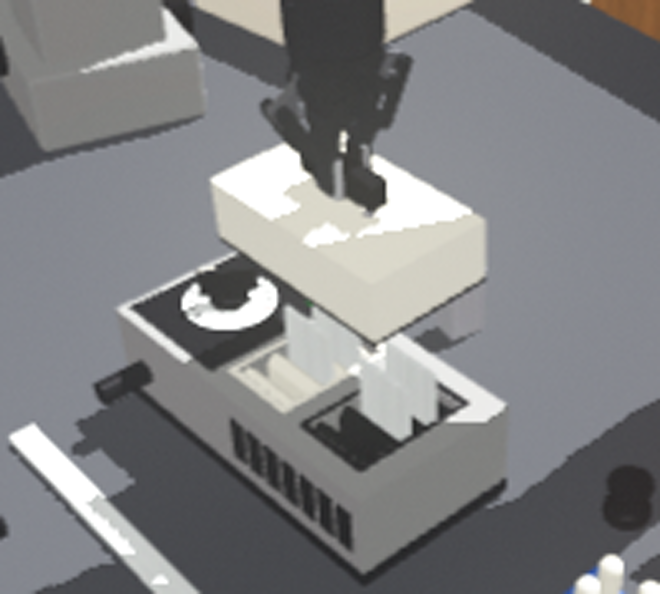

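Request:
{"name": "play_rows", "arguments": {"increments": "0 0.007 0.009 0;0 0.007 0.009 0;0 0.003 0.004 0;0 0 0 0;0 0 0 0;0 0 0 0"}}

```text
clock: 52.15
position: [0.548, -0.1368, 0.2917]
ee_rot: [-0.041, 0.715, 0.041, 0.697]
ft_force: [0.4, 0.4, -2.0]
grip_width: 0.225
```

```bash
python3 - <<'E'
from h import *
togo([.5471,-.1409,.22],np.radians(6.5))
E
```

```text
pos [ 0.548  -0.1368  0.2917] xaxis [-0.025 -0.001 -1.   ] zhead 6.61 shift [ 0.0717 -0.0041  0.0004] turn 0.0019
```

Request:
{"name": "play_rows", "arguments": {"increments": "0.008 -0.002 0 0;0.015 -0.002 0 0;0.02 0 0 0;0.015 0 0 0;0.008 0 0 0;0.003 0 0 0;0 0 0 0;0 0 0 0"}}

```text
clock: 52.95
position: [0.5455, -0.1441, 0.2192]
ee_rot: [-0.039, 0.714, 0.039, 0.698]
ft_force: [-0.4, -0.7, -2.3]
grip_width: 0.228
```

```bash
python3 - <<'E'
from h import *
togo([.5471,-.1409,.19],np.radians(6.5)); print(get_obs()["ft_force"])
s=cam("scene"); crop(s,"s5",170,110,330,250,4)
E
```

```text
pos [ 0.5455 -0.1441  0.2192] xaxis [-0.024 -0.001 -1.   ] zhead 6.38 shift [0.0291 0.003  0.0027] turn -0.0021
[-0.44208687 -0.71060443 -2.32481299]
```

View pics/s5.png

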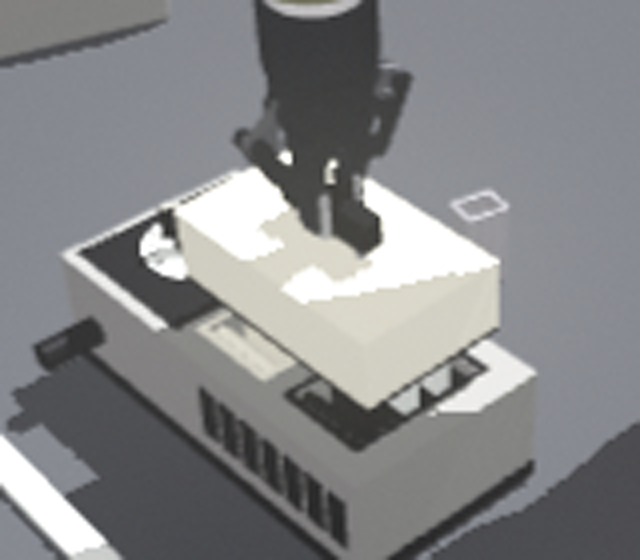

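Request:
{"name": "play_rows", "arguments": {"increments": "0.005 0.002 0.002 0;0.01 0.001 0.001 0;0.01 0 0 0;0.005 0 0 0;0 0 0 0;0 0 0 0"}}

```text
clock: 53.6
position: [0.5481, -0.1403, 0.187]
ee_rot: [-0.04, 0.714, 0.04, 0.698]
ft_force: [0.3, 0.1, -1.8]
grip_width: 0.226
```

```bash
python3 - <<'E'
from h import *
togo([.5471,-.1409,.183],np.radians(6.5)); print(get_obs()["ft_force"])
E
```

```text
pos [ 0.5481 -0.1403  0.187 ] xaxis [-0.023 -0.001 -1.   ] zhead 6.42 shift [ 0.004  -0.0005 -0.001 ] turn -0.0015
[ 0.28239149  0.07583361 -1.84752618]
```

Request:
{"name": "play_rows", "arguments": {"increments": "0.002 0 -0.001 0;0.002 0 0 0;0.002 0 0 0;0.001 0 0 0;0 0 0 0"}}

```text
clock: 54.1
position: [0.5473, -0.1409, 0.1847]
ee_rot: [-0.038, 0.713, 0.04, 0.699]
ft_force: [0.0, 0.1, -2.3]
grip_width: 0.22
```

```bash
python3 - <<'E'
from h import *
togo([.5471,-.1409,.183],np.radians(6.5)); print(get_obs()["ft_force"],get_obs()["torque"])
s=cam("scene"); crop(s,"s6",170,110,330,250,4)
E
```

```text
pos [ 0.5473 -0.1409  0.1847] xaxis [-0.019  0.002 -1.   ] zhead 6.35 shift [ 0.0017  0.     -0.0002] turn -0.0026
[ 0.01360061  0.07055417 -2.29055568] [ 0.01727583 -0.04327605  0.01993365]
```

View pics/s6.png

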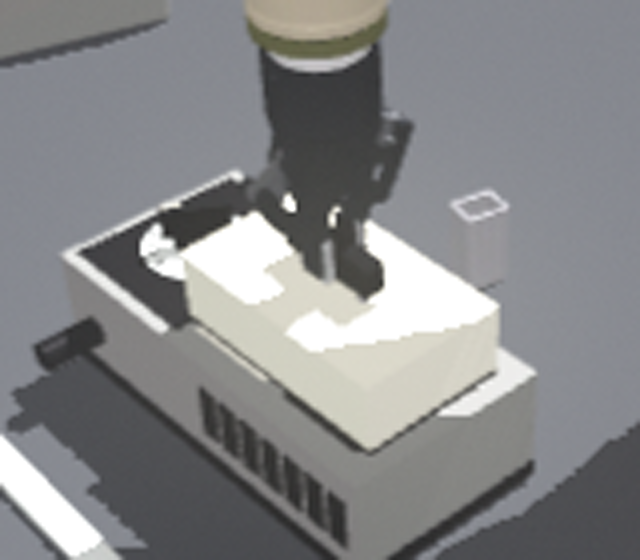

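Request:
{"name": "play_rows", "arguments": {"increments": "0.002 0 0 0;0.002 0 0 0;0.002 0 0 0;0.002 0 0 0;0 0 0 0"}}

```text
clock: 54.65
position: [0.5473, -0.1412, 0.1844]
ee_rot: [-0.036, 0.712, 0.041, 0.701]
ft_force: [0.1, -0.7, -2.1]
grip_width: 0.223
```

```bash
python3 - <<'E'
from h import *
togo([.5471,-.1409,.183],np.radians(6.5)); print(get_obs()["ft_force"],get_obs()["torque"])
s=cam("scene"); crop(s,"s7",170,110,330,250,4)
E
```

```text
pos [ 0.5473 -0.1412  0.1844] xaxis [-0.016  0.006 -1.   ] zhead 6.31 shift [ 0.0014  0.0004 -0.0001] turn -0.0034
[ 0.06326616 -0.66223752 -2.13940767] [ 0.00379573 -0.00585153  0.00541363]
```

View pics/s7.png

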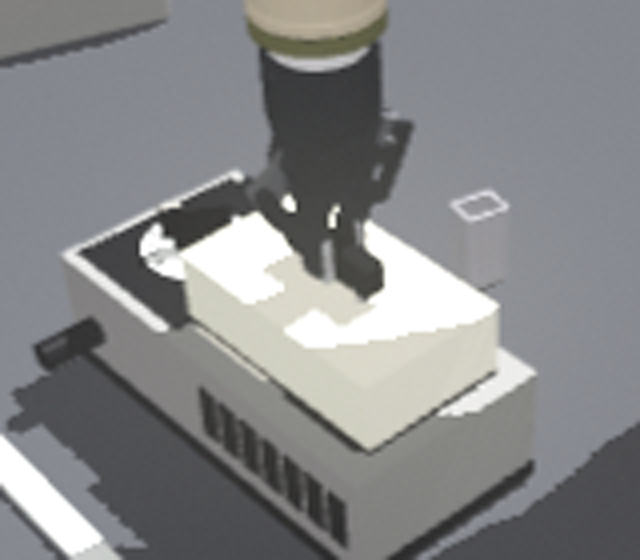

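Request:
{"name": "play_rows", "arguments": {"increments": "0.004 0 0 0;0.004 0 0 0;0.003 0 0 0;0.002 0 0 0"}}

```text
clock: 55.1
position: [0.5464, -0.1415, 0.1829]
ee_rot: [-0.034, 0.711, 0.044, 0.701]
ft_force: [-5.5, 3.2, 12.1]
grip_width: 0.22
```

```bash
python3 - <<'E'
from h import *
togo([.5471,-.1409,.183],np.radians(6.5)); print(get_obs()["ft_force"],get_obs()["torque"])
s=cam("scene"); crop(s,"s8",170,110,330,250,4)
E
```

```text
pos [ 0.5464 -0.1415  0.1829] xaxis [-0.014  0.013 -1.   ] zhead 6.28 shift [-0.0001  0.0005  0.0008] turn -0.0041
[-5.54536918  3.22948946 12.11536449] [0.26091017 0.99738777 0.15503989]
```

View pics/s8.png

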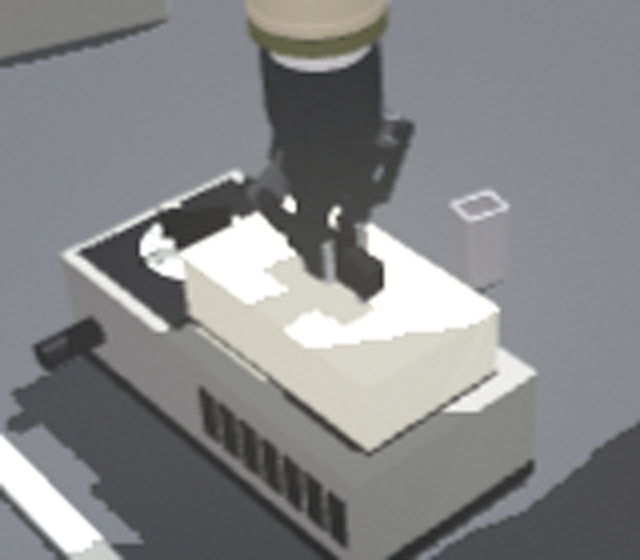

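Request:
{"name": "play_rows", "arguments": {"increments": "0 0 0 0;0 0 0 0;0 0 0 0;0 0 0 0;0 0 0 0;-0.01 0 0 0;-0.02 0 0 0;-0.03 0 0 0;-0.03 0 0 0;-0.03 0 0 0;-0.03 0 0 0;-0.02 0 0 0;0 0 0 0;0 0 0 0", "hand": -1}}

```text
clock: 56.55
position: [0.548, -0.1445, 0.363]
ee_rot: [-0.034, 0.711, 0.042, 0.702]
ft_force: [0.2, 0.2, -0.2]
grip_width: 0.999
```

```bash
python3 - <<'E'
from h import *
c=cam("wrist");togo([.5663,-.3098,.30],np.radians(6.5))
cv2.imwrite("pics/w50.png",c["img"])
s=cam("scene"); crop(s,"s9",170,110,330,250,4)
E
```

```text
pos [ 0.548  -0.1445  0.3629] xaxis [-0.013  0.011 -1.   ] zhead 6.18 shift [ 0.0609 -0.167   0.0011] turn -0.0057
```

View pics/w50.png

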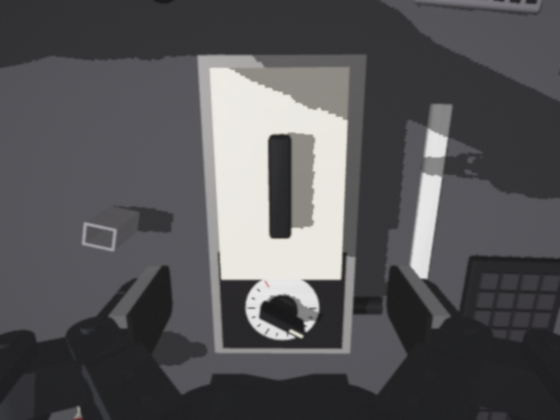

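View pics/s9.png

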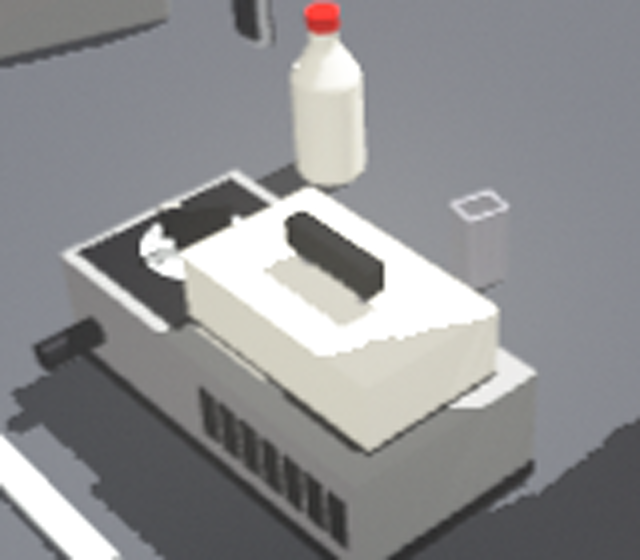

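```bash
python3 - <<'E'
from h import *
c=cam("wrist")
cv2.imwrite("pics/w50c.png",cv2.resize(c["img"][45:365,185:385],None,fx=1.87,fy=1.87,interpolation=cv2.INTER_CUBIC))
a=np.radians(6.5); ex=np.array([np.cos(a),np.sin(a)]); ey=np.array([-ex[1],ex[0]]); o=np.array([.5471,-.1409])
def loc(P): P=P-o; return np.c_[P@ex,P@ey].round(4)
h=ray(c,[(209,68),(349.5,67),(341.5,279),(219.5,280)],.165)[:,:2]
print("hood",loc(h),loc(h.mean(0)[None])); d=h[0]+h[1]-h[2]-h[3]; print("axis",np.degrees(np.arctan2(d[1],d[0])), np.linalg.norm(h-np.roll(h,-1,0),axis=1))
D=ray(c,[(198.5,56),(366.5,55.5),(351,354),(215,355)],.105)[:,:2]; print("dryer",loc(D),loc(D.mean(0)[None]),"expect 0,-.06")
H=ray(c,[(280,135),(280,238)],.201)[:,:2]; print("handle",loc(H))
E
```

```text
hood [[-0.0637  0.0963]
 [ 0.0572  0.0963]
 [ 0.0583 -0.1036]
 [-0.0646 -0.1048]] [[-0.0032 -0.0039]]
axis 96.53482890707875 [0.12091419 0.19985705 0.12287556 0.20109681]
dryer [[-0.0853  0.1134]
 [ 0.0839  0.1126]
 [ 0.0847 -0.2377]
 [-0.0872 -0.2399]] [[-0.001  -0.0629]] expect 0,-.06
handle [[-0.0023  0.0419]
 [-0.0028 -0.0463]]
```

View pics/w50c.png

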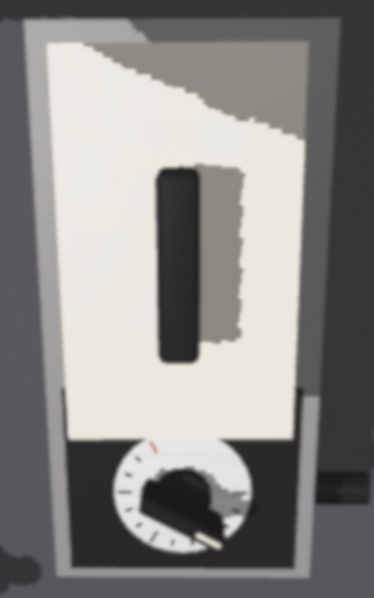

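Request:
{"name": "play_rows", "arguments": {"increments": "0.005 -0.012 0 0;0.01 -0.025 0 0;0.01 -0.035 0 0;0.01 -0.035 0 0;0.01 -0.03 0 0;0.01 -0.015 0 0;0.005 -0.005 0 0;0 0 0 0;0 0 0 0"}}

```text
clock: 57.6
position: [0.561, -0.3085, 0.2883]
ee_rot: [-0.033, 0.715, 0.044, 0.697]
ft_force: [0.7, 0.5, 0.3]
grip_width: 1.0
```

```bash
python3 - <<'E'
from h import *
c=cam("wrist");togo([.5663,-.3098,.22],np.radians(60))
cv2.imwrite("pics/w51.png",c["img"])
E
```

```text
pos [ 0.5612 -0.3082  0.2885] xaxis [-0.026  0.013 -1.   ] zhead 6.27 shift [ 0.0683 -0.0032  0.0066] turn -0.938
```

View pics/w51.png

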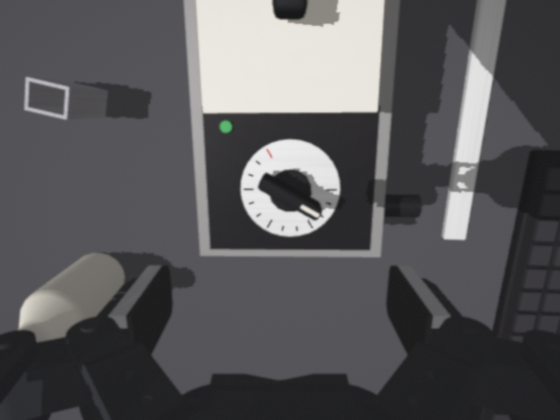

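```bash
python3 - <<'E'
from h import *
c=cam("wrist")
cv2.imwrite("pics/w51c.png",cv2.resize(c["img"][130:245,225:355],None,fx=5,fy=5,interpolation=cv2.INTER_CUBIC))
E
```

```text
(no output)
```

View pics/w51c.png

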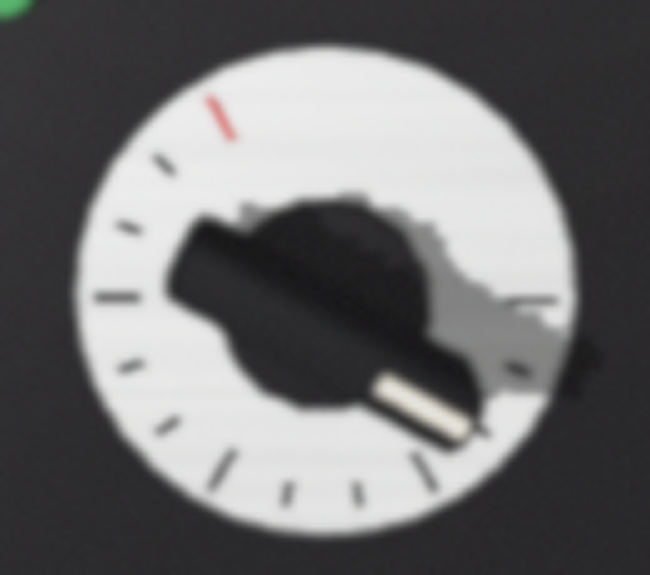

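```bash
python3 - <<'E'
from h import *
c=cam("wrist"); u=lambda L:np.array(L)/5+[224.9,129.9]
D=ray(c,u([(325,290)]),.107)[0]; print("dial",D.round(4))
W=ray(c,u([(380,385),(465,432),(180,275),(325,355)]),.145); print(W.round(4)); d=W[1]-W[0]; print("mark heading",np.degrees(np.arctan2(d[1],d[0])))
for p in [(325,290)]: pass
R=ray(c,u([(222,118)]),.107)[0]-D; print("red heading",np.degrees(np.arctan2(R[1],R[0])), "tick0",np.degrees(np.arctan2(*((ray(c,u([(530,301)]),.107)[0]-D)[:2][::-1]))))
print(np.round(get_obs()["joint_pos"],3))
E
```

```text
dial [ 0.5653 -0.3096  0.107 ]
[[ 0.5747 -0.3157  0.145 ]
 [ 0.5892 -0.3218  0.145 ]
 [ 0.5412 -0.3015  0.145 ]
 [ 0.5654 -0.3118  0.145 ]]
mark heading -23.07656585522858
red heading 127.0338197146802 tick0 3.4423847940024506
[-0.089  0.434  0.741  1.344 -0.285  1.501  0.742]
```

Request:
{"name": "play_rows", "arguments": {"increments": "0 0 0 -0.06;0 0 0 -0.1;0 0 0 -0.13;0 0 0 -0.13;0 0 0 -0.13;0 0 0 -0.13;0 0 0 -0.12;0 0 0 -0.1;0 0 0 -0.06;0 0 0 -0.03;0 0 0 0;0 0 0 0"}}

```text
clock: 58.95
position: [0.5673, -0.2972, 0.2977]
ee_rot: [-0.381, 0.592, 0.393, 0.591]
ft_force: [1.3, 0.2, -0.5]
grip_width: 1.001
```

```bash
python3 - <<'E'
from h import *
togo([.5657,-.3098,.20],np.radians(67))
E
```

```text
pos [ 0.5673 -0.2972  0.2977] xaxis [-0.011  0.013 -1.   ] zhead 66.37 shift [ 0.0976 -0.0051 -0.0129] turn -0.0109
```

Request:
{"name": "play_rows", "arguments": {"increments": "0.01 -0.002 -0.005 0;0.02 -0.002 -0.005 0;0.025 0 -0.001 0;0.025 0 0 0;0.012 0 0 0;0.003 0 0 0;0 0 0 0;0 0 0 0"}}

```text
clock: 59.75
position: [0.5658, -0.3092, 0.1987]
ee_rot: [-0.381, 0.593, 0.391, 0.592]
ft_force: [-0.0, 0.6, 1.2]
grip_width: 1.003
```

```bash
python3 - <<'E'
from h import *
c=cam("wrist");togo([.5657,-.3098,.122],np.radians(67))
cv2.imwrite("pics/w52.png",c["img"])
E
```

```text
pos [ 0.5659 -0.3092  0.1989] xaxis [-0.008  0.011 -1.   ] zhead 66.17 shift [ 0.0769 -0.001  -0.0012] turn -0.0144
```

View pics/w52.png

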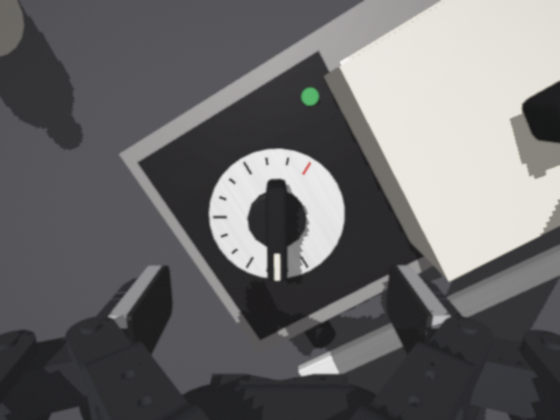

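Request:
{"name": "play_rows", "arguments": {"increments": "0.012 0 -0.001 0;0.02 0 0 0;0.02 0 0 0;0.015 0 0 0;0.006 0 0 0;0.002 0 0 0;0 0 0 0;0 0 0 0"}}

```text
clock: 60.6
position: [0.567, -0.3107, 0.1234]
ee_rot: [-0.383, 0.591, 0.389, 0.594]
ft_force: [1.3, 0.8, 0.8]
grip_width: 1.002
```

```bash
python3 - <<'E'
from h import *
c=cam("wrist");togo([.5657,-.3098,.122],np.radians(67))
cv2.imwrite("pics/w53.png",c["img"]); print(get_obs()["ft_force"])
E
```

```text
pos [ 0.5671 -0.3108  0.1236] xaxis [-0.002  0.008 -1.   ] zhead 66.17 shift [0.0016 0.0016 0.0004] turn -0.0145
[ 0.81731549 -0.25234865 -0.64751678]
```

View pics/w53.png

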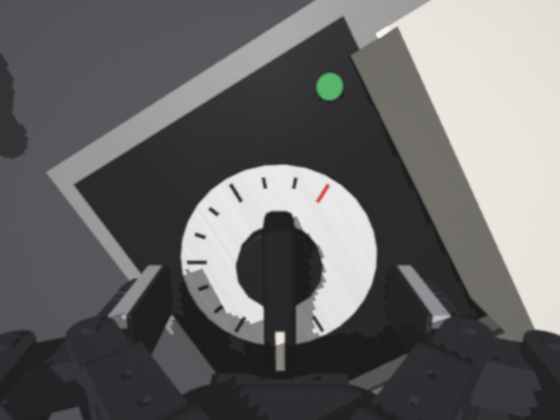

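Request:
{"name": "play_rows", "arguments": {"increments": "0 0.001 0 0;0 0 0 0;0 0 0 0;0 0 0 0;0 0 0 0;0 0 0 0;0 0 0 0;0 0 0 0;0 0 0 0;0 0 0 0", "hand": 1, "squeeze": 50}}

```text
clock: 61.65
position: [0.567, -0.3109, 0.1258]
ee_rot: [-0.384, 0.591, 0.388, 0.594]
ft_force: [-0.6, 0.5, 2.1]
grip_width: 0.133
```

Request:
{"name": "play_rows", "arguments": {"increments": "0 0 0 0.06;0 0 0 0.1;0 0 0 0.1;0 0 0 0.1;0 0 0 0.06;0 0 0 0"}}

```text
clock: 62.25
position: [0.5669, -0.3111, 0.1258]
ee_rot: [-0.247, 0.661, 0.251, 0.663]
ft_force: [-0.5, 0.6, 1.9]
grip_width: 0.132
```

```bash
python3 - <<'E'
from h import *
c=cam("wrist");togo([.5657,-.3098,.122],np.radians(67))
cv2.imwrite("pics/w54.png",c["img"]); o=get_obs();print(o["ft_force"],o["torque"],o["grip_width"])
E
```

```text
pos [ 0.5668 -0.3111  0.1258] xaxis [ 0.001  0.007 -1.   ] zhead 41.32 shift [0.0038 0.0017 0.    ] turn -0.4481
[-0.38611427  0.4021007   2.62558063] [-0.08553842  0.24244648 -0.08407789] 0.12980183270209356
```

View pics/w54.png

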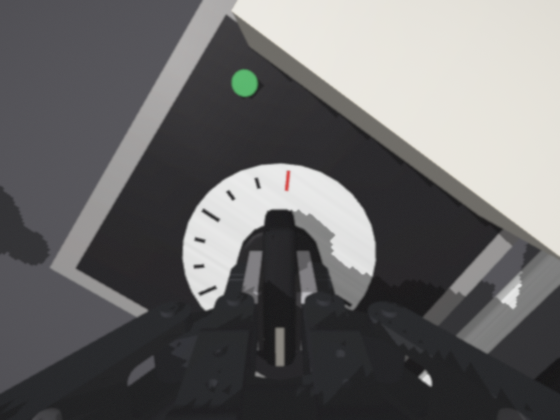

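Request:
{"name": "play_rows", "arguments": {"increments": "0 0 0 0.06;0 0 0 0.1;0 0 0 0.1;0 0 0 0.1;0 0 0 0.1;0 0 0 0.1;0 0 0 0.1;0 0 0 0.1;0 0 0 0.1;0 0 0 0.06;0 0 0 0"}}

```text
clock: 63.4
position: [0.5663, -0.3113, 0.1258]
ee_rot: [0.077, 0.703, -0.072, 0.703]
ft_force: [-1.1, 0.2, 2.9]
grip_width: 0.133
```

```bash
python3 - <<'E'
from h import *
c=cam("wrist");togo([.5668,-.3111,.1258],np.radians(67))
cv2.imwrite("pics/w55.png",c["img"]); o=get_obs();print(o["ft_force"],o["torque"],o["grip_width"],o["joint_pos"].round(3))
E
```

```text
pos [ 0.5663 -0.3113  0.1258] xaxis [ 0.001  0.008 -1.   ] zhead -11.98 shift [0.     0.0003 0.0005] turn -1.3785
[-0.69693853  0.60186826  2.00309384] [ 0.00831369  0.17455287 -0.07783326] 0.12723482553771087 [-0.137  0.571  0.794  1.567 -0.435  1.191  0.535]
```

View pics/w55.png

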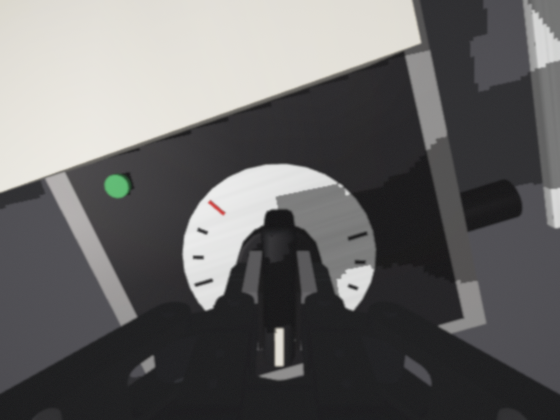

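Request:
{"name": "play_rows", "arguments": {"increments": "0 0 0 0.06;0 0 0 0.1;0 0 0 0.1;0 0 0 0.1;0 0 0 0.1;0 0 0 0.1;0 0 0 0.1;0 0 0 0.1;0 0 0 0.1;0 0 0 0.1;0 0 0 0.1;0 0 0 0.1;0 0 0 0.06;0 0 0 0"}}

```text
clock: 64.85
position: [0.5658, -0.3108, 0.1258]
ee_rot: [0.467, 0.536, -0.461, 0.531]
ft_force: [-1.2, 1.0, 3.7]
grip_width: 0.13
```

```bash
python3 - <<'E'
from h import *
c=cam("wrist");togo([.5668,-.3111,.1258],np.radians(67))
cv2.imwrite("pics/w56.png",c["img"]); o=get_obs();print(o["ft_force"],o["torque"],o["grip_width"],o["joint_pos"].round(3))
E
```

```text
pos [ 0.5658 -0.3108  0.1258] xaxis [-0.     0.011 -1.   ] zhead -81.89 shift [0.     0.001  0.0004] turn 0.5429
[-0.36226884  1.43078886  3.01230998] [-0.03461032  0.27675583 -0.04229224] 0.13228680541264082 [-0.281  0.691  1.051  1.573 -0.631  1.255 -0.55 ]
```

View pics/w56.png

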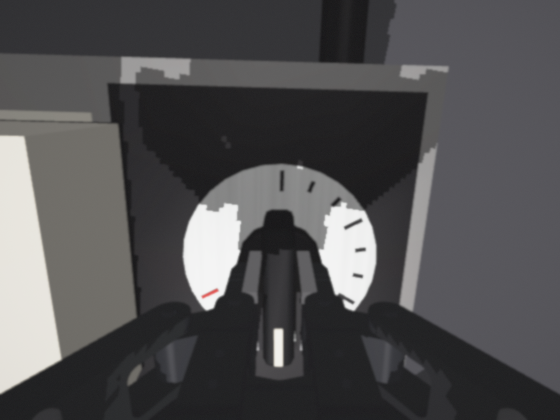

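Request:
{"name": "play_rows", "arguments": {"increments": "0 0 0 0.06;0 0 0 0.1;0 0 0 0.1;0 0 0 0.1;0 0 0 0.06;0 0 0 0"}}

```text
clock: 65.5
position: [0.5658, -0.3106, 0.1258]
ee_rot: [0.566, 0.431, -0.56, 0.424]
ft_force: [-2.2, 1.7, 2.4]
grip_width: 0.132
```

```bash
python3 - <<'E'
from h import *
togo([.5668,-.3111,.1258],np.radians(67)); o=get_obs();print(o["ft_force"],o["torque"],o["grip_width"],o["joint_pos"].round(3))
E
```

```text
pos [ 0.5658 -0.3106  0.1258] xaxis [ 0.     0.013 -1.   ] zhead -105.56 shift [0.     0.0011 0.0003] turn 0.13
[-2.16920476  1.73418003  2.36645692] [-0.03105918  0.33437423 -0.05038335] 0.13173383403163308 [-0.318  0.744  1.134  1.575 -0.704  1.287 -0.915]
```

Request:
{"name": "play_rows", "arguments": {"increments": "0 0 0 0.06;0 0 0 0.1;0 0 0 0.1;0 0 0 0.06;0 0 0 0"}}

```text
clock: 66.0
position: [0.5658, -0.3104, 0.1258]
ee_rot: [0.625, 0.34, -0.62, 0.332]
ft_force: [-1.8, 1.6, 4.5]
grip_width: 0.126
```

```bash
python3 - <<'E'
from h import *
c=cam("wrist");togo([.5668,-.3111,.1258],np.radians(-144)); o=get_obs();print(o["ft_force"],o["torque"],o["grip_width"],o["joint_pos"].round(3))
cv2.imwrite("pics/w57.png",c["img"])
E
```

```text
pos [ 0.5659 -0.3104  0.1258] xaxis [ 0.001  0.014 -1.   ] zhead -123.17 shift [0.     0.0012 0.0001] turn 0.3636
[-0.95971629  3.19453859  3.46333093] [-0.05402789  0.34395294 -0.04767866] 0.13546836236496546 [-0.34   0.786  1.192  1.575 -0.759  1.314 -1.188]
```

View pics/w57.png

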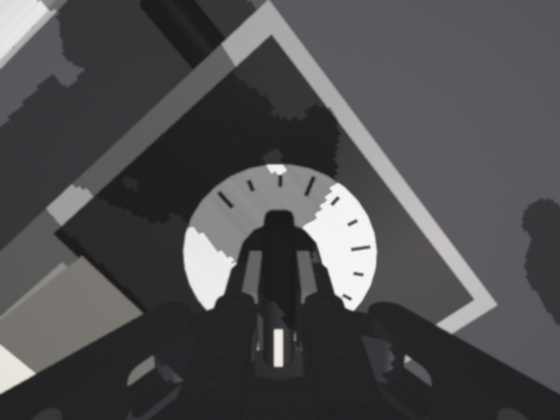

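Request:
{"name": "play_rows", "arguments": {"increments": "0 0 0 0.06;0 0 0 0.1;0 0 0 0.1;0 0 0 0.05;0 0 0 0"}}

```text
clock: 66.55
position: [0.566, -0.3103, 0.1258]
ee_rot: [0.667, 0.245, -0.663, 0.235]
ft_force: [-0.9, 2.0, 4.3]
grip_width: 0.131
```

```bash
python3 - <<'E'
from h import *
c=cam("wrist");togo([.5668,-.3111,.1258],np.radians(-144)); o=get_obs();print(o["ft_force"],o["torque"],o["grip_width"],o["joint_pos"].round(3))
E
```

```text
pos [ 0.566  -0.3102  0.1258] xaxis [ 0.001  0.016 -1.   ] zhead -140.27 shift [ 0.      0.0012 -0.0001] turn 0.0652
[-1.05119101  1.89697169  3.38607388] [-0.0710493   0.29104298 -0.0787536 ] 0.13113763841885975 [-0.356  0.824  1.24   1.576 -0.807  1.339 -1.457]
```

Not at the stop yet; small turns, watching for it.

Request:
{"name": "play_rows", "arguments": {"increments": "0 0 0 0.04;0 0 0 0.04;0 0 0 0.03"}}

```text
clock: 66.9
position: [0.5661, -0.3101, 0.1258]
ee_rot: [0.679, 0.212, -0.674, 0.201]
ft_force: [-1.5, 1.3, 3.7]
grip_width: 0.129
```

```bash
python3 - <<'E'
from h import *
togo([.5668,-.3111,.1258],np.radians(-144)); o=get_obs();print(o["ft_force"],o["torque"],o["grip_width"],o["joint_pos"].round(3))
E
```

```text
pos [ 0.5661 -0.3101  0.1258] xaxis [ 0.002  0.016 -1.   ] zhead -146.06 shift [ 0.      0.0012 -0.0001] turn -0.0359
[-1.45517486  1.30981521  3.66028201] [-0.08601008  0.30597866  0.7820111 ] 0.1288808273769175 [-0.36   0.833  1.252  1.576 -0.819  1.346 -1.551]
```

Request:
{"name": "play_rows", "arguments": {"increments": "0 0 0 0.02;0 0 0 0"}}

```text
clock: 67.1
position: [0.5661, -0.3101, 0.1259]
ee_rot: [0.68, 0.206, -0.676, 0.195]
ft_force: [-1.9, 0.6, 3.3]
grip_width: 0.132
```

Request:
{"name": "play_rows", "arguments": {"increments": "0 0 0 0;0 0 0 0;0 0 0 0;0 0 0 0;0 0 0 0;-0.01 0 0 0;-0.02 0 0 0;-0.03 0 0 0;-0.03 0 0 0;-0.03 0 0 0;-0.03 0 0 0;-0.03 0 0 0;-0.01 0 0 0;0 0 0 0;0 0 0 0", "hand": -1}}

```text
clock: 68.6
position: [0.5627, -0.3163, 0.335]
ee_rot: [0.682, 0.202, -0.675, 0.196]
ft_force: [0.2, -0.6, -0.4]
grip_width: 1.001
```

```bash
python3 - <<'E'
from h import *
c=cam("wrist");togo([.5668,-.3111,.1258],np.radians(-144)); o=get_obs();print(o["joint_pos"].round(3))
cv2.imwrite("pics/w58.png",c["img"])
s=cam("scene"); crop(s,"s10",160,100,360,270,3.5)
t=cam("top"); crop(t,"t10",250,150,400,260,5)
E
```

```text
pos [ 0.5627 -0.3163  0.3348] xaxis [ 0.007  0.011 -1.   ] zhead -147.31 shift [ 0.209  -0.001  -0.0039] turn -0.0577
[-0.322  0.63   1.295  1.286 -0.617  1.648 -1.711]
```

View pics/w58.png

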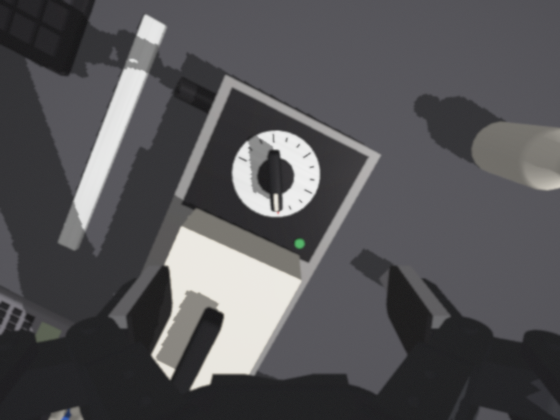

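View pics/s10.png

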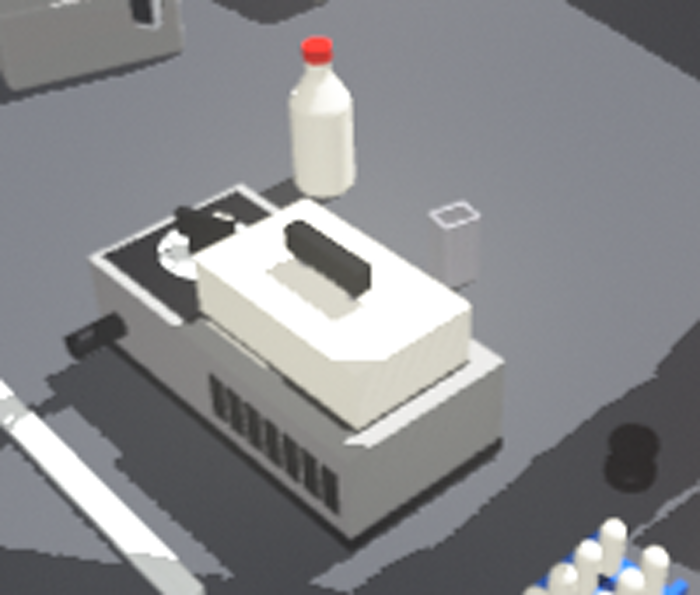

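```bash
python3 - <<'E'
from h import *
c=cam("wrist")
cv2.imwrite("pics/w58c.png",cv2.resize(c["img"][120:230,220:335],None,fx=5,fy=5,interpolation=cv2.INTER_CUBIC))
E
```

```text
(no output)
```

View pics/w58c.png

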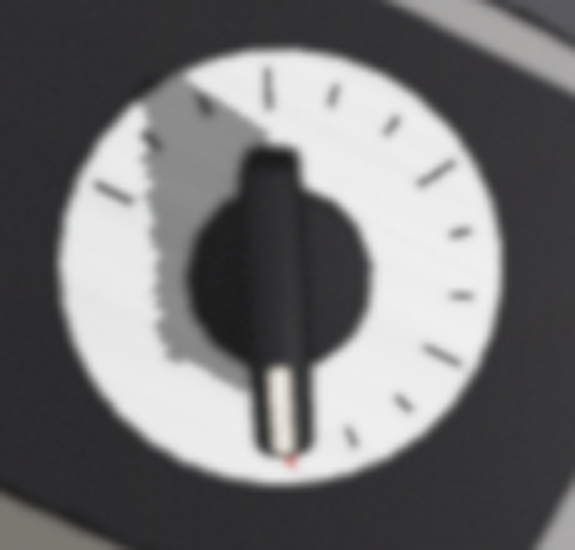

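View pics/t10.png

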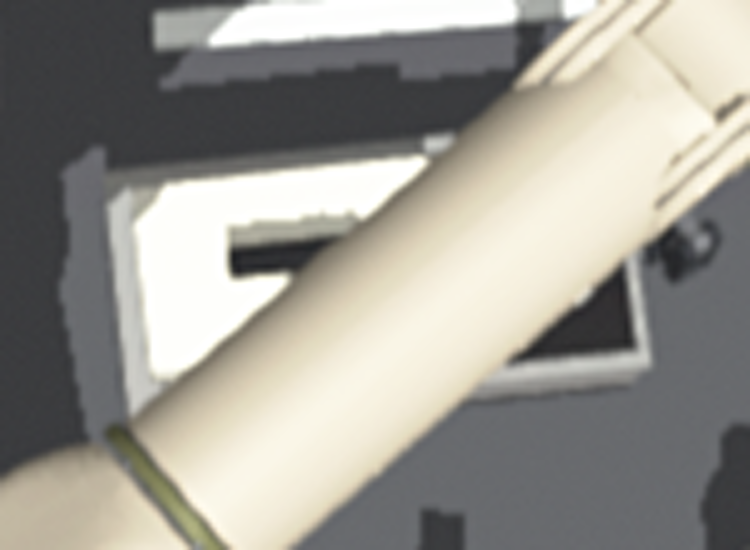

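```bash
python3 - <<'E'
from h import *
c=cam("wrist")
a=np.radians(6.5); ex=np.array([np.cos(a),np.sin(a)]); ey=np.array([-ex[1],ex[0]]); o=np.array([.5471,-.1409])
loc=lambda P:np.c_[(P-o)@ex,(P-o)@ey].round(4)
print("hood",loc(ray(c,[(184,228),(301.5,281)],.165)[:,:2]),"deck",loc(ray(c,[(228,75),(380,156)],.105)[:,:2]))
E
```

```text
hood [[ 0.054  -0.1023]
 [-0.0632 -0.1024]] deck [[ 0.0801 -0.2361]
 [-0.0872 -0.2334]]
```

```bash
python3 - <<'E'
from workcell import workorder
print(workorder.hand_in())
E
```

```text
the job is handed in; nothing more can be done
None
```

The job is done and handed in at about 69 s on the robot clock; the system reports no verdict. Four panels were in the rack: two long and two short.

- **Panels:** the long panels stand in the middle and −30 mm black slots, and the short ones in the middle and −30 mm white slots. Each went down until it touched the slot floor. The tops matched the expected 45 mm above the deck in the scene view.
- **Rack:** it had been knocked about 23 mm aside before I picked the last panel, so I measured that panel again and picked it from its new place.
- **Hood:** it came down tilted about 1.5–2°, touched with about 14 N, and settled flat on release. The wrist view before the timer was wound put it about 2 mm off centre in x and 1 mm in y, with less than 0.1° of twist. A rougher check of its near wall afterwards showed no movement.
- **Timer:** I wound the key after the hood was on, in one continuous grip rather than several. The torque jumped to 0.78 N m at about 4.2 rad, and after release the white mark sits on the red end mark.

Joint 3 got close to its 1.34 rad limit, reading 1.295 after I let go of the key. I left the other things on the bench alone. The hand ended clear of everything.

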